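Unstack the soap bars into their tins

TASK

Take the pile of four green soap bars apart and pack each bar into the open tin of its own shape: rectangular, oblong, six-sided and round. Each bar must end up inside its tin, lying flat on the tin's floor and let go. Leave the amber bottle and the steel beaker standing where they are.

Things in the scene. Friction and masses are not known exactly. Their poses are not given: they have to be found in the camera images.
- bar_block: rectangular soap bar, 116 x 68 x 34 mm, the bottom one of the pile, standing on the table. Solid, about 0.28 kg, 34 mm thick, pale green, same colour as the other three. Origin: centre of its underside; z up through its thickness; x along its 116 mm, y across its 68 mm.
- bar_oblong: oblong soap bar with straight sides and half-round ends, 96 x 60 x 34 mm, lying on the rectangular bar. Solid, about 0.18 kg, 34 mm thick, pale green, same colour as the other three. Origin: centre of its underside; z up through its thickness; x along its 96 mm, y across its 60 mm (the straight sides face +y and -y).
- bar_hex: six-sided soap bar, 52 mm across its flats, 60 mm across its corners, lying on the oblong bar. Solid, about 0.085 kg, 34 mm thick, pale green, same colour as the other three. Origin: centre of its underside; z up through its thickness; x through a corner, y through a flat.
- bar_round: round soap bar, a disc of 40 mm diameter, on top of the pile (its top is 136 mm above the table). Solid, about 0.045 kg, 34 mm thick, pale green, same colour as the other three. Origin: centre of its underside; z up through its thickness; its yaw has no meaning.
- tin_block: shallow open aluminium tin, rectangular, hollow 132 x 84 mm. Fixed to the table. Its floor is 2 mm thick and its upright wall 2 mm thick, the rim 10 mm above the table, with a thin rolled edge; the hollow is about 8 mm larger than its bar all round. Origin: centre of its underside, on the table; z up; x along its length.
- tin_oblong: shallow open aluminium tin with straight sides and half-round ends, hollow 112 x 76 mm. Fixed to the table. Its floor is 2 mm thick and its upright wall 2 mm thick, the rim 10 mm above the table, with a thin rolled edge; the hollow is about 8 mm larger than its bar all round. Origin: centre of its underside, on the table; z up; x along its length.
- tin_hex: shallow open aluminium tin, six-sided, hollow 68 mm across the flats. Fixed to the table. Its floor is 2 mm thick and its upright wall 2 mm thick, the rim 10 mm above the table, with a thin rolled edge; the hollow is about 8 mm larger than its bar all round. Origin: centre of its underside, on the table; z up; x through a corner, y through a flat.
- tin_round: shallow open aluminium tin, round, hollow 56 mm in diameter. Fixed to the table. Its floor is 2 mm thick and its upright wall 2 mm thick, the rim 10 mm above the table, with a thin rolled edge; the hollow is about 8 mm larger than its bar all round. Origin: centre of its underside, on the table; z up; its yaw has no meaning.
- bottle: small amber glass bottle with a black cap, 38 mm in diameter, 100 mm tall, standing loose among the tins; not to be disturbed. Origin: centre of its underside, z up.
- beaker: open steel beaker, 68 mm across the rim, 85 mm tall, standing loose among the tins; not to be disturbed. Origin: centre of its underside, z up.
There are look-alikes about, which are no part of the job. What is shaped like the tin_hex but red is not meant.

How it is judged:
At the end, for the whole second after the job is handed in: Each of the four bars lies inside the tin of its own shape: its centre within 13 mm of the tin's centre, its underside within 2.5 mm of the tin's floor, level to 0.06 rad, same way up as it was, and at rest (slower than 0.02 m/s) (horizontal distance between bar_block and tin_block below 0.013 m and z of bar_block in the frame of tin_block between 0 and 0.0045 m and angle between each of bar_block, bar_oblong, bar_hex, bar_round's own z axis and vertical below 0.06 rad and linear speed of each of bar_block, bar_oblong, bar_hex, bar_round below 0.02 m/s and horizontal distance between bar_oblong and tin_oblong below 0.013 m and z of bar_oblong in the frame of tin_oblong between 0 and 0.0045 m and horizontal distance between bar_hex and tin_hex below 0.013 m and z of bar_hex in the frame of tin_hex between 0 and 0.0045 m and horizontal distance between bar_round and tin_round below 0.013 m and z of bar_round in the frame of tin_round between 0 and 0.0045 m); the robot touches nothing.
It fails at once if the amber bottle is pushed more than 30 mm or tipped over (distance of bottle from where it was at the start of the episode above 0.03 m or angle between bottle's own z axis and vertical above 0.4 rad).
It fails at once if the steel beaker is pushed more than 30 mm or tipped over (distance of beaker from where it was at the start of the episode above 0.03 m or angle between beaker's own z axis and vertical above 0.4 rad).
It also fails if it takes over 115 s, if anything falls off the work surface, if the arm or the gripper's body presses on something with over 40 N, if the wrist force passes 120 N, or if a joint passes its speed limit or range.

ROBOT

A 7-joint arm with a two-finger parallel gripper is mounted at the origin on the work surface. World frame = base frame: x ahead of the robot, y to its left, z up, the work surface at z = 0. Lengths are in m, angles in rad, forces in N, time in s.
With the tool pointing down it reaches from about 0.35 to 0.9 m from the base axis. Payload 7.2 kg.
Tool frame: the origin (TCP) lies midway between the tips of the shut fingers; the grasp point (between the pads) lies 19 mm behind it; z points along the fingers, y is the line along which they close (so a half turn about z gives the same grasp; the last joint's range is limited). The gripper opens to 88 mm and grips with 3 to 60 N. Pads are 20 mm wide; open, the fingers measure 115 mm over their backs; the gripper's body (75 mm by 178 mm) begins 61 mm behind the grasp point.
Start: joints at [-0.068, 0.411, -0.013, 1.596, 0.006, 1.134, -0.082], TCP at [0.625, -0, 0.223] pointing down, gripper open.
Joint ranges: [-2.95, 2.95], [-0.29, 1.99], [-1.47, 1.44], [0.14, 2.54], [-1.03, 4.17], [0.13, 1.85], [-2.86, 2.86]. Speed limits (rad/s): [2.39, 2.39, 3.01, 3.01, 3.14, 3.14, 3.14].

INTERFACE

Orientations are given as a unit quaternion [w, x, y, z].
In Python, from plant import r, viewer, order, recognise, regions_of gives the robot as it stands.
- The arm moves only by the tool jog_arm, never from a script. Its argument "series" is a list of rows, each an object of numbers: "rx", "ry", "rz": the turn, a rotation vector about the tool's x, y, z as a fraction of full scale; "tx", "ty", "tz": the shift along the tool's x, y, z as a fraction of full scale; "hand": the opening, from -1 (shut) to 1 (fully open). In form: [{"rx": .., "ry": .., "rz": .., "tx": .., "ty": .., "tz": .., "hand": ..}, ...]. A call has 1 to 20 rows; each row shifts and turns the commanded pose from where the row before left it, along the tool's axes as they then stand; what a row does not reach is not made up. Full scale, the value 1, is 20 mm for a shift and 0.1 rad for a turn. A row lasts 1/12 s, in which the tool goes at most 41.7 mm and 7.16 degrees, less where a joint would pass 70% of its speed; a pose out of reach is approached as far as the arm can. A call with a number of a shift or a turn outside -1 to 1 is refused whole. A call with a gripper value outside its range is refused whole. The fingers move at their own pace and stop on an object; the grip force is fixed at half the most. Time passes only in rows, so rows that do not move let the fingers close. It gives the time, the measured TCP pose, the force, the opening and the grip force at its end, in the units of the state.
- r.state(): the state, without advancing time (a new reading comes with each control period).
- viewer.snapshot(name): name is "scene" or "side" or "wrist"; returns the picture (420x560x3 uint8, blue, green, red); there is no depth.
- viewer.camera_info(name): a dict with "fx", "fy", "cx", "cy" (pixels), "world_from_camera" (4x4, takes a point from camera to world coordinates); the wrist camera has in their place "tool_from_camera" (4x4, takes a point from camera to tool coordinates, whose origin is the TCP and whose axes are the flange's). Camera axes: x right, y up, looking along -z (the intrinsics and any distortion apply to the point x, -y, -z); pixel columns grow to the right and rows downward; lengths in m; the calibration is good to about 2 mm. A picture is of the moment at which its call begins: read the wrist's pose just before it. camera_info takes no time and is no camera call.
- order.hand_in(): hands the job in; it is judged then, once.
Trained networks look in the newest picture that a camera, given by its name, has taken for a name from the list of things; names that differ only in an ending like _2 or _b are one class to them, and where a whole thing is asked for, a point or a joint stands for the part that bears it (a point fixed in the world has none). Each returns a list of dicts, best first, with "conf" (0 to 1); they miss things now and then, are a little off and sometimes report something else, mostly with a low value. They report only what shows in the picture. A call takes as long as a camera call. They do not tell look-alikes from the thing itself.
- recognise(camera, label): "centre" ([x, y, z] in m, in world coordinates, good to about 4 mm: the middle of the surface that is visible of it).
- regions_of(camera, label): "pixels" (420x560 bool, what is visible of it).
The state is a dict: "t": time; "joint_positions": joint angles; "dq": joint speeds; "joint_efforts": joint torques, N m; "tool_pos": TCP position; "ee_rot": TCP orientation; "contact_force": force on the tool from outside, world axes, zero at the start; "ft_torque": the same for the moment, N m; "gripper_width": finger opening in m; "gripper_force": force on a finger pad.
Only numpy, scipy, OpenCV 4.12 (cv2) and the standard library are available. Lean on these libraries where they do the work, as an engineer would, in place of code of your own. Each camera call takes 0.05 s, during which the arm holds its last target. There are 200 camera calls.

## Working session

There is one attempt and no reset: what is moved stays moved. The work goes in short steps, Python scripts to look and compute and a tool call to move; the robot and the scene stay as the last step left them, time stands still between calls to the robot, and variables do not carry over. Pictures are saved under pics/ and viewed, at most 14 in all, crops included, and the job is handed in when it is done.

Besides the shell and the picture viewer there is one more tool, called after "Emit:" by a JSON object that holds its "name" and its "arguments", one argument or row to a line. jog_arm: Moves the arm, as the interface text tells. Shift numbers are shares of 20 mm and turn numbers shares of 0.1 rad, none past 1 either way. Its arguments: {"type":"object","properties":{"series":{"type":"array","items":{"type":"object","properties":{"rx":{"type":"number"},"ry":{"type":"number"},"rz":{"type":"number"},"tx":{"type":"number"},"ty":{"type":"number"},"tz":{"type":"number"},"hand":{"type":"number"}}}}},"required":["series"]}

```bash
ls; mkdir -p pics; python3 - <<'E'
from plant import r, viewer, order, recognise, regions_of
import cv2, numpy as np
for c in ("scene","side","wrist"):
    im=viewer.snapshot(c); cv2.imwrite(f"pics/a_{c}.png",im)
    i=viewer.camera_info(c); print(c,{k:(np.round(v,4).tolist()) for k,v in i.items()})
    for n in "bar_block bar_oblong bar_hex bar_round tin_block tin_oblong tin_hex tin_round bottle beaker".split():
        print(n,[(np.round(d["centre"],3).tolist(),round(d["conf"],2)) for d in recognise(c,n)][:4])
s=r.state();print({k:np.round(v,3).tolist() for k,v in s.items()})
E
```

```text
pics
scene {'fx': 519.9277, 'fy': 519.9277, 'cx': 276.339, 'cy': 211.4323, 'world_from_camera': [[-0.0443, -0.7256, 0.6867, 1.3877], [0.999, -0.0386, 0.0236, 0.0561], [0.0094, 0.6871, 0.7265, 1.0452], [0.0, 0.0, 0.0, 1.0]]}
bar_block [([0.532, -0.004, 0.028], 0.58)]
bar_oblong [([0.518, -0.006, 0.057], 0.51)]
bar_hex []
bar_round []
tin_block [([0.452, -0.269, 0.001], 0.58)]
tin_oblong [([0.631, -0.164, 0.003], 0.88), ([0.535, -0.004, 0.031], 0.73)]
tin_hex [([0.278, 0.368, -0.001], 0.96), ([0.433, 0.262, 0.004], 0.77), ([0.412, 0.376, 0.001], 0.75), ([0.32, 0.259, 0.002], 0.62)]
tin_round [([0.623, 0.148, 0.004], 0.72)]
bottle [([0.429, -0.145, 0.054], 0.61)]
beaker [([0.612, 0.3, 0.057], 0.77)]
side {'fx': 466.5017, 'fy': 466.5017, 'cx': 283.6054, 'cy': 215.3436, 'world_from_camera': [[-0.9805, 0.1035, -0.1673, 0.3194], [-0.1965, -0.5525, 0.81, 0.8008], [-0.0086, 0.8271, 0.562, 0.6187], [0.0, 0.0, 0.0, 1.0]]}
bar_block [([0.472, 0.022, 0.031], 0.61)]
bar_oblong [([0.476, 0.02, 0.062], 0.63)]
bar_hex [([0.479, 0.015, 0.09], 0.7), ([0.414, -0.136, 0.05], 0.47)]
bar_round [([0.485, 0.
[... 719 characters left out ...]
_hex [([0.501, 0.007, 0.101], 0.82)]
bar_round [([0.49, -0.008, 0.136], 0.63)]
tin_block [([0.481, -0.3, 0.004], 0.71)]
tin_oblong [([0.633, -0.163, 0.006], 0.86), ([0.429, -0.132, 0.026], 0.5)]
tin_hex []
tin_round [([0.625, 0.147, 0.005], 0.96)]
bottle [([0.428, -0.133, 0.027], 0.77)]
beaker []
{'t': 1.65, 'joint_positions': [-0.068, 0.411, -0.013, 1.596, 0.006, 1.134, -0.082], 'dq': [0.001, -0.0, -0.0, 0.001, -0.002, -0.0, 0.0], 'joint_efforts': [-0.001, -58.773, 0.64, -29.138, -0.054, 0.01, 0.0], 'tool_pos': [0.625, 0.0, 0.223], 'ee_rot': [-0.0, 0.707, 0.707, 0.0], 'contact_force': [0.038, 0.341, -0.603], 'ft_torque': [-0.006, -0.008, 0.012], 'gripper_force': 0.0, 'gripper_width': 0.088}
```

View pictures.

View pics/a_scene.png

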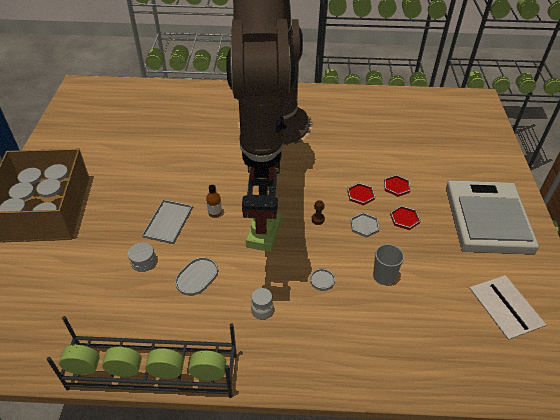

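View pics/a_side.png

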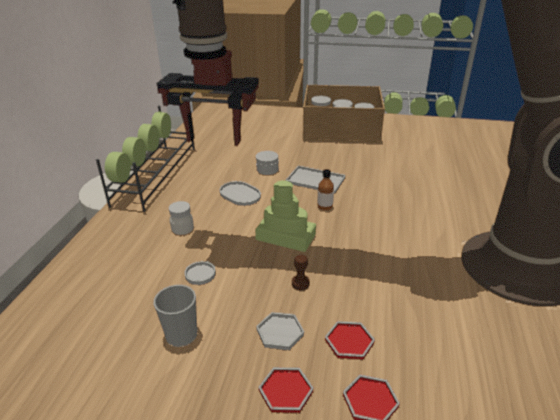

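View pics/a_wrist.png

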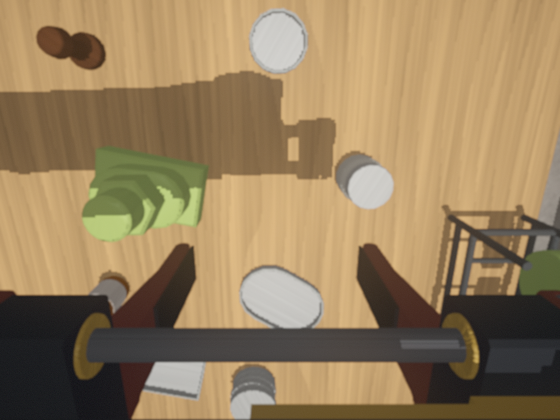

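```bash
cat > h.py <<'E'
from plant import r, viewer, order, recognise, regions_of
import cv2, numpy as np
from scipy.optimize import minimize
from scipy.spatial.transform import Rotation as R
def stad(L,W):
    a=np.linspace(-np.pi/2,np.pi/2,24); c=(L-W)/2
    p=np.c_[c+W/2*np.cos(a),W/2*np.sin(a)]; return np.r_[p,-p]
def rect(L,W): return np.array([[L,W],[-L,W],[-L,-W],[L,-W]])/2
def hexa(f): a=np.arange(6)*np.pi/3; return f/np.sqrt(3)*np.c_[np.cos(a),np.sin(a)]
SH={'bar_block':rect(.116,.068),'bar_oblong':stad(.096,.06),'bar_hex':hexa(.052),'bar_round':stad(.04001,.04),
    'tin_block':rect(.136,.088),'tin_oblong':stad(.116,.08),'tin_hex':hexa(.072),'tin_round':stad(.06001,.06)}
def wfc(cam):
    i=viewer.camera_info(cam)
    if cam!='wrist': return i,np.array(i['world_from_camera'])
    s=r.state(); T=np.eye(4); q=s['ee_rot']; T[:3,:3]=R.from_quat([*q[1:],q[0]]).as_matrix(); T[:3,3]=s['tool_pos']
    return i,T@np.array(i['tool_from_camera'])
def proj(P,i,M):
    c=(np.c_[P,np.ones(len(P))]@np.linalg.inv(M).T)[:,:3]
    return np.c_[i['cx']+i['fx']*c[:,0]/-c[:,2], i['cy']+i['fy']*c[:,1]/c[:,2]]
def look(cams):
    return {c:(*wfc(c),viewer.snapshot(c)) for c in cams}
def prism(label,x,y,yaw,z0,h):
    c,s=np.cos(yaw),np.sin(yaw); p=SH[label]@np.array([[c,s],[-s,c]])+[x,y]
    return np.r_[np.c_[p,np.full(len(p),z0)],np.c_[p,np.full(len(p),z0+h)]]
def mask_of(P,i,M):
    m=np.zeros((420,560),np.uint8); hu=cv2.convexHull(proj(P,i,M).astype(np.float32))
    cv2.fillConvexPoly(m,np.round(hu*16).astype(np.int32),255,cv2.LINE_AA,4); return m/255.
def fit(v,label,z0,h,xy,masks=None):
    if masks is None:
        masks={}
        for c in v:
            for d in regions_of(c,label):
                m=d['pixels'].astype(float); yy,xx=np.nonzero(m)
                g=proj(np.array([[*xy,z0+h/2]]),*v[c][:2])[0]
                if np.hypot(*(g-[xx.mean(),yy.mean()]))<25: masks[c]=m; break
    def cost(p):
        t=0
        for c,m in masks.items():
            q=mask_of(prism(label,*p,z0,h),*v[c][:2]); t+=1-np.minimum(m,q).sum()/np.maximum(m,q).sum()
        return t/len(masks)
    best=None
    for y0 in np.arange(0,np.pi,np.pi/6):
        o=minimize(cost,[*xy,y0],method='Nelder-Mead',options=dict(initial_simplex=np.array([[*xy,y0],[xy[0]+.01,xy[1],y0],[xy[0],xy[1]+.01,y0],[*xy,y0+.3]]),xatol=1e-4,fatol=1e-4,maxiter=150))
        if best is None or o.fun<best.fun: best=o
    print(label,list(masks),np.round(best.x,4),'loss',round(best.fun,3)); return best.x
E
python3 - <<'E'
from h import *
v=look(['scene','side','wrist'])
for sub in (['scene','side'],['wrist']):
  w={c:v[c] for c in sub}
  for n,xy in dict(tin_block=(.465,-.282),tin_oblong=(.633,-.164),tin_hex=(.436,.261),tin_round=(.626,.146)).items():
    if n=='tin_hex' and sub==['wrist']: continue
    try: fit(w,n,0,.01,xy)
    except Exception as e: print(n,e)
fit({c:v[c] for c in ('side','wrist')},'bar_round',.102,.034,(.487,.005))
im=v['scene'][2][160:260,300:440]; im2=v['side'][2][300:420,230:420]
cv2.imwrite('pics/b.png',np.hstack([cv2.resize(im,(420,300)),cv2.resize(im2,(380,300))]))
cv2.imwrite('pics/pile.png',np.hstack([cv2.resize(v['wrist'][2][120:280,60:230],(400,376)),cv2.resize(v['side'][2][160:270,230:350],(400,376))]))
E
```

```text
tin_block ['scene', 'side'] [ 0.454  -0.2698 -0.212 ] loss 0.185
tin_oblong ['scene', 'side'] [ 0.6326 -0.1643  2.5812] loss 0.084
tin_hex ['scene', 'side'] [0.4401 0.261  1.0832] loss 0.127
tin_round ['scene', 'side'] [0.6265 0.1447 2.2241] loss 0.108
tin_block ['wrist'] [ 0.4795 -0.3415  1.5691] loss 0.517
tin_oblong ['wrist'] [ 0.6329 -0.1678  2.5456] loss 0.102
tin_round ['wrist'] [0.6282 0.1434 2.6986] loss 0.029
bar_round ['side', 'wrist'] [ 0.4879 -0.0087  1.4126] loss 0.17
```

View pics/b.png

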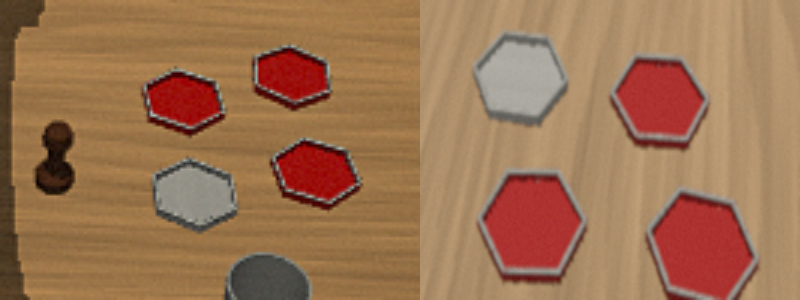

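The crop shows one plain aluminium hex tin, at scene (365,225) and side (281,331). The three at scene (361,193), (397,185) and (405,217) are red look-alikes. The plain one is tin_hex. Next I move the wrist over the pile for a better look.

Emit:
{"name": "jog_arm", "arguments": {
  "series": [
    {"ty": -0.96,"tx": -0.36,"tz": -0.36,"hand": 1},
    {"ty": -0.96,"tx": -0.36,"tz": -0.36,"hand": 1},
    {"ty": -0.96,"tx": -0.36,"tz": -0.36,"hand": 1},
    {"ty": -0.96,"tx": -0.36,"tz": -0.36,"hand": 1},
    {"ty": -0.96,"tx": -0.36,"tz": -0.36,"hand": 1},
    {"ty": -0.96,"tx": -0.36,"tz": -0.36,"hand": 1},
    {"ty": -0.96,"tx": -0.36,"tz": -0.36,"hand": 1},
    {"hand": 1},
    {"hand": 1},
    {"hand": 1}
  ]
}}

```text
validation failed for argument at $.se...
```

```bash
python3 - <<'E'
from h import *
v=look(['scene','side','wrist'])
for c in v:
    try: fit({c:v[c]},'bar_round',.102,.034,(.487,.0))
    except Exception as e: print(c,e)
fit({c:v[c] for c in ('side','wrist')},'bar_round',.102,.034,(.487,.0))
fit({'wrist':v['wrist']},'bar_block',0,.034,(.487,.0))
fit({'side':v['side']},'tin_block',0,.01,(.46,-.28))
cv2.imwrite('pics/c.png',v['wrist'][2])
E
```

```text
scene division by zero
bar_round ['side'] [ 0.4882 -0.0094  2.8142] loss 0.179
bar_round ['wrist'] [ 0.4881 -0.008   1.1864] loss 0.116
bar_round ['side', 'wrist'] [ 0.4882 -0.0081  1.4594] loss 0.148
bar_block ['wrist'] [ 0.4853 -0.0083  2.9555] loss 0.67
tin_block ['side'] [ 0.4565 -0.2705 -0.1926] loss 0.366
```

View pics/c.png

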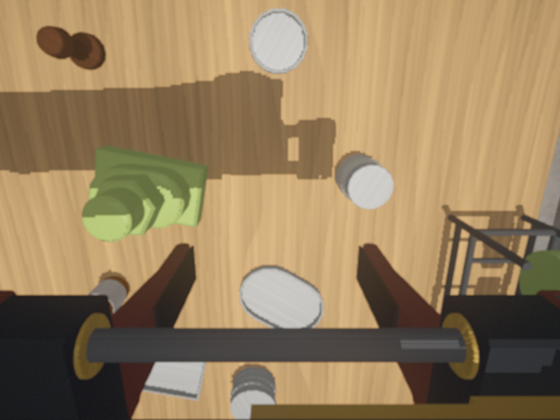

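Emit:
{"name": "jog_arm", "arguments": {
  "series": [
    {"rx": 0,"ry": 0,"rz": 0,"tx": -0.36,"ty": -0.96,"tz": -0.36,"hand": 1}
  ]
}}

```text
t: 3.03
tool_pos: [0.6069, -0.0055, 0.2282]
ee_rot: [-0.001, 0.706, 0.708, -0.0]
contact_force: [-1.0, -0.6, -0.1]
gripper_width: 0.0882
gripper_force: 0.0
```

Emit:
{"name": "jog_arm", "arguments": {
  "series": [
    {"rx": 0,"ry": 0,"rz": 0,"tx": -0.03,"ty": -1,"tz": 0.4,"hand": 1},
    {"rx": 0,"ry": 0,"rz": 0,"tx": -0.03,"ty": -1,"tz": 0.4,"hand": 1},
    {"rx": 0,"ry": 0,"rz": 0,"tx": -0.03,"ty": -1,"tz": 0.4,"hand": 1},
    {"rx": 0,"ry": 0,"rz": 0,"tx": -0.03,"ty": -1,"tz": 0.4,"hand": 1},
    {"rx": 0,"ry": 0,"rz": 0,"tx": -0.03,"ty": -1,"tz": 0.4,"hand": 1},
    {"rx": 0,"ry": 0,"rz": 0,"tx": 0,"ty": -0.95,"tz": 0.4,"hand": 1},
    {"rx": 0,"ry": 0,"rz": 0,"tx": 0,"ty": 0,"tz": 0,"hand": 1},
    {"rx": 0,"ry": 0,"rz": 0,"tx": 0,"ty": 0,"tz": 0,"hand": 1}
  ]
}}

```text
t: 3.7
tool_pos: [0.4864, -0.0103, 0.1821]
ee_rot: [0.0, 0.707, 0.707, 0.0]
contact_force: [0.8, 0.3, 0.4]
gripper_width: 0.088
gripper_force: 0.0
```

```bash
python3 - <<'E'
from h import *
v=look(['wrist'])
fit(v,'bar_round',.102,.034,(.487,-.008))
cv2.imwrite('pics/d.png',v['wrist'][2])
E
```

```text
bar_round ['wrist'] [ 0.4892 -0.0076  2.6309] loss 0.069
```

View pics/d.png

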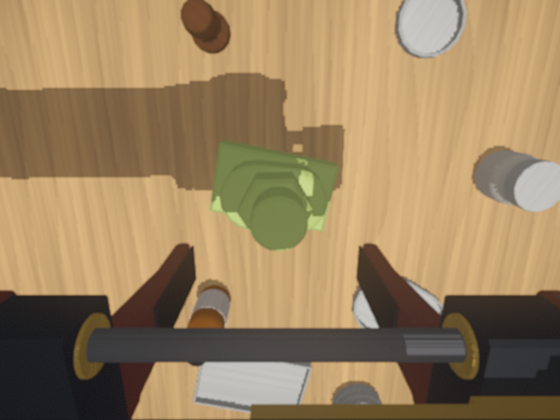

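Emit:
{"name": "jog_arm", "arguments": {
  "series": [
    {"rx": 0,"ry": 0,"rz": 0,"tx": 0.12,"ty": 0.12,"tz": 0.8,"hand": 1},
    {"rx": 0,"ry": 0,"rz": 0,"tx": 0,"ty": 0,"tz": 0.8,"hand": 1},
    {"rx": 0,"ry": 0,"rz": 0,"tx": 0,"ty": 0,"tz": 0.8,"hand": 1},
    {"rx": 0,"ry": 0,"rz": 0,"tx": 0,"ty": 0,"tz": 0.7,"hand": 1},
    {"rx": 0,"ry": 0,"rz": 0,"tx": 0,"ty": 0,"tz": 0.25,"hand": 1},
    {"rx": 0,"ry": 0,"rz": 0,"tx": 0,"ty": 0,"tz": 0,"hand": 1},
    {"rx": 0,"ry": 0,"rz": 0,"tx": 0,"ty": 0,"tz": 0,"hand": -1},
    {"rx": 0,"ry": 0,"rz": 0,"tx": 0,"ty": 0,"tz": 0,"hand": -1},
    {"rx": 0,"ry": 0,"rz": 0,"tx": 0,"ty": 0,"tz": 0,"hand": -1},
    {"rx": 0,"ry": 0,"rz": 0,"tx": 0,"ty": 0,"tz": 0,"hand": -1},
    {"rx": 0,"ry": 0,"rz": 0,"tx": 0,"ty": 0,"tz": 0,"hand": -1},
    {"rx": 0,"ry": 0,"rz": 0,"tx": 0,"ty": 0,"tz": 0,"hand": -1}
  ]
}}

```text
t: 4.8
tool_pos: [0.4894, -0.0078, 0.1152]
ee_rot: [0.0, 0.707, 0.707, 0.0]
contact_force: [0.2, 0.2, 0.4]
gripper_width: 0.0513
gripper_force: 0.0
```

Emit:
{"name": "jog_arm", "arguments": {
  "series": [
    {"rx": 0,"ry": 0,"rz": 0,"tx": 0,"ty": 0,"tz": 0,"hand": -1},
    {"rx": 0,"ry": 0,"rz": 0,"tx": 0,"ty": 0,"tz": 0,"hand": -1},
    {"rx": 0,"ry": 0,"rz": 0,"tx": 0,"ty": 0,"tz": 0,"hand": -1},
    {"rx": 0,"ry": 0,"rz": 0,"tx": 0,"ty": 0,"tz": 0,"hand": -1},
    {"rx": 0,"ry": 0,"rz": 0,"tx": 0,"ty": 0,"tz": -0.3,"hand": -1},
    {"rx": 0,"ry": 0,"rz": 0,"tx": 0,"ty": 0,"tz": -0.7,"hand": -1},
    {"rx": 0,"ry": 0,"rz": 0,"tx": 0,"ty": 0,"tz": -1,"hand": -1},
    {"rx": 0,"ry": 0,"rz": 0,"tx": 0,"ty": 0,"tz": -1,"hand": -1},
    {"rx": 0,"ry": 0,"rz": 0,"tx": 0,"ty": 0,"tz": -1,"hand": -1},
    {"rx": 0,"ry": 0,"rz": 0,"tx": 0,"ty": 0,"tz": -0.3,"hand": -1},
    {"rx": 0,"ry": 0,"rz": 0,"tx": 0,"ty": 0,"tz": 0,"hand": -1}
  ]
}}

```text
t: 5.72
tool_pos: [0.4902, -0.0078, 0.2025]
ee_rot: [0.001, 0.707, 0.707, 0.001]
contact_force: [0.2, -0.3, -0.8]
gripper_width: 0.0396
gripper_force: 30.0
```

```bash
python3 - <<'E'
from h import *
v=look(['side','wrist'])
fit(v,'bar_hex',.068,.034,(.488,-.004))
fit({'wrist':v['wrist']},'bar_hex',.068,.034,(.488,-.004))
fit({'wrist':v['wrist']},'bar_round',v['wrist'][1][2,3]*0+r.state()['tool_pos'][2]-.013,.034,(.488,-.004))
cv2.imwrite('pics/e.png',np.hstack([v['side'][2][100:300,200:400],v['wrist'][2][100:300,180:380]]))
E
```

```text
bar_hex ['side', 'wrist'] [ 0.4858 -0.0084 -0.0541] loss 0.233
bar_hex ['wrist'] [ 0.4864 -0.0092  0.0484] loss 0.222Traceback (most recent call last):
  File "<stdin>", line 5, in <module>
  File "h.py", line 43, in fit
    o=minimize(cost,[*xy,y0],method='Nelder-Mead',options=dict(initial_simplex=np.array([[*xy,y0],[xy[0]+.01,xy[1],y0],[xy[0],xy[1]+.01,y0],[*xy,y0+.3]]),xatol=1e-4,fatol=1e-4,maxiter=150))
    res = _minimize_neldermead(fun, x0, args, callback, bounds=bounds,
                               **options)
    fsim[k] = func(sim[k])
              ~~~~^^^^^^^^
    fx = function(np.copy(x), *(wrapper_args + args))
  File "h.py", line 40, in cost
    return t/len(masks)
           ~^~~~~~~~~~~
ZeroDivisionError: division by zero
```

Emit:
{"name": "jog_arm", "arguments": {
  "series": [
    {"rx": 0,"ry": 0,"rz": 0,"tx": 0.95,"ty": 0.855,"tz": 0,"hand": -1},
    {"rx": 0,"ry": 0,"rz": 0,"tx": 0.95,"ty": 0.855,"tz": 0,"hand": -1},
    {"rx": 0,"ry": 0,"rz": 0,"tx": 0.95,"ty": 0.855,"tz": 0,"hand": -1},
    {"rx": 0,"ry": 0,"rz": 0,"tx": 0.95,"ty": 0.855,"tz": 0,"hand": -1},
    {"rx": 0,"ry": 0,"rz": 0,"tx": 0.95,"ty": 0.855,"tz": 0,"hand": -1},
    {"rx": 0,"ry": 0,"rz": 0,"tx": 0.95,"ty": 0.855,"tz": 0,"hand": -1},
    {"rx": 0,"ry": 0,"rz": 0,"tx": 0.95,"ty": 0.855,"tz": 0,"hand": -1},
    {"rx": 0,"ry": 0,"rz": 0,"tx": 0.95,"ty": 0.855,"tz": 0,"hand": -1},
    {"rx": 0,"ry": 0,"rz": 0,"tx": 0,"ty": 0,"tz": 1,"hand": -1},
    {"rx": 0,"ry": 0,"rz": 0,"tx": 0,"ty": 0,"tz": 1,"hand": -1},
    {"rx": 0,"ry": 0,"rz": 0,"tx": 0,"ty": 0,"tz": 1,"hand": -1},
    {"rx": 0,"ry": 0,"rz": 0,"tx": 0,"ty": 0,"tz": 1,"hand": -1},
    {"rx": 0,"ry": 0,"rz": 0,"tx": 0,"ty": 0,"tz": 1,"hand": -1},
    {"rx": 0,"ry": 0,"rz": 0,"tx": 0,"ty": 0,"tz": 0,"hand": -1},
    {"rx": 0,"ry": 0,"rz": 0,"tx": 0,"ty": 0,"tz": 0,"hand": -1}
  ]
}}

```text
t: 7.27
tool_pos: [0.625, 0.1439, 0.0993]
ee_rot: [-0.001, 0.707, 0.707, -0.002]
contact_force: [0.2, -0.1, -0.8]
gripper_width: 0.0395
gripper_force: 30.0
```

```bash
python3 - <<'E'
from h import *
v=look(['side','wrist','scene'])
for c in ('side','scene','wrist'):
    try: fit({c:v[c]},'bar_hex',.068,.034,(.488,-.006))
    except Exception as e: print(c,e)
z=r.state()['tool_pos'][2]-.013
for c in ('side','scene','wrist'):
    try: fit({c:v[c]},'bar_round',z,.034,(.627,.144))
    except Exception as e: print(c,e)
cv2.imwrite('pics/e.png',np.hstack([cv2.resize(v['side'][2][160:300,160:340],(400,311)),cv2.resize(v['scene'][2][160:300,200:380],(400,311))]))
E
```

```text
side division by zero
bar_hex ['scene'] [ 0.4823 -0.0085  1.122 ] loss 0.16
wrist division by zero
bar_round ['side'] [0.6257 0.1447 0.8749] loss 0.332
scene division by zero
bar_round ['wrist'] [0.6269 0.1452 0.2556] loss 0.094
```

View pics/e.png

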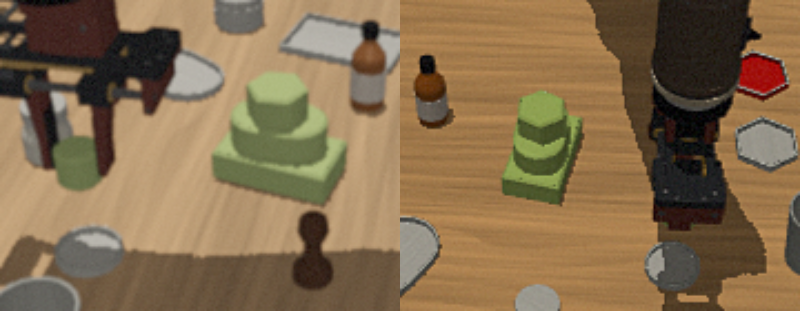

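Emit:
{"name": "jog_arm", "arguments": {
  "series": [
    {"rx": 0,"ry": 0,"rz": 0,"tx": 0,"ty": 0.1,"tz": 1,"hand": -1},
    {"rx": 0,"ry": 0,"rz": 0,"tx": 0,"ty": 0,"tz": 1,"hand": -1},
    {"rx": 0,"ry": 0,"rz": 0,"tx": 0,"ty": 0,"tz": 0.9,"hand": -1},
    {"rx": 0,"ry": 0,"rz": 0,"tx": 0,"ty": 0,"tz": 0.5,"hand": -1},
    {"rx": 0,"ry": 0,"rz": 0,"tx": 0,"ty": 0,"tz": 0.4,"hand": -1},
    {"rx": 0,"ry": 0,"rz": 0,"tx": 0,"ty": 0,"tz": 0.3,"hand": -1},
    {"rx": 0,"ry": 0,"rz": 0,"tx": 0,"ty": 0,"tz": 0,"hand": -1},
    {"rx": 0,"ry": 0,"rz": 0,"tx": 0,"ty": 0,"tz": 0,"hand": -1}
  ]
}}

```text
t: 8.38
tool_pos: [0.6283, 0.1443, 0.0192]
ee_rot: [0.0, 0.707, 0.707, 0.0]
contact_force: [0.1, 0.2, -0.5]
gripper_width: 0.0391
gripper_force: 30.0
```

Emit:
{"name": "jog_arm", "arguments": {
  "series": [
    {"rx": 0,"ry": 0,"rz": 0,"tx": 0,"ty": -0.05,"tz": 0.17,"hand": -1},
    {"rx": 0,"ry": 0,"rz": 0,"tx": 0,"ty": 0,"tz": 0,"hand": -1},
    {"rx": 0,"ry": 0,"rz": 0,"tx": 0,"ty": 0,"tz": 0,"hand": 1},
    {"rx": 0,"ry": 0,"rz": 0,"tx": 0,"ty": 0,"tz": 0,"hand": 1},
    {"rx": 0,"ry": 0,"rz": 0,"tx": 0,"ty": 0,"tz": 0,"hand": 1},
    {"rx": 0,"ry": 0,"rz": 0,"tx": 0,"ty": 0,"tz": 0,"hand": 1},
    {"rx": 0,"ry": 0,"rz": 0,"tx": 0,"ty": 0,"tz": -0.5,"hand": 1},
    {"rx": 0,"ry": 0,"rz": 0,"tx": 0,"ty": 0,"tz": -1,"hand": 1},
    {"rx": 0,"ry": 0,"rz": 0,"tx": 0,"ty": 0,"tz": -1,"hand": 1},
    {"rx": 0,"ry": 0,"rz": 0,"tx": 0,"ty": 0,"tz": -1,"hand": 1},
    {"rx": 0,"ry": 0,"rz": 0,"tx": 0,"ty": 0,"tz": -1,"hand": 1},
    {"rx": 0,"ry": 0,"rz": 0,"tx": 0,"ty": 0,"tz": -1,"hand": 1},
    {"rx": 0,"ry": 0,"rz": 0,"tx": 0,"ty": 0,"tz": -1,"hand": 1},
    {"rx": 0,"ry": 0,"rz": 0,"tx": 0,"ty": 0,"tz": -1,"hand": 1}
  ]
}}

```text
t: 9.55
tool_pos: [0.627, 0.1442, 0.1674]
ee_rot: [0.0, 0.707, 0.707, 0.0]
contact_force: [-0.0, 0.9, -0.0]
gripper_width: 0.0879
gripper_force: 0.0
```

```bash
python3 - <<'E'
from h import *
v=look(['side','wrist','scene'])
print(r.state()['tool_pos'])
for n,z,xy in (('bar_round',.002,(.627,.144)),('bar_hex',.068,(.486,-.007)),('tin_hex',0,(.438,.261))):
  for c in v:
    try: fit({c:v[c]},n,z,.01 if n[0]=='t' else .034,xy)
    except Exception as e: print(c,e)
E
```

```text
[0.62806708 0.1444756  0.16786111]
bar_round ['side'] [0.6274 0.1442 2.1177] loss 0.174
bar_round ['wrist'] [0.6278 0.1447 0.4014] loss 0.099
bar_round ['scene'] [0.6267 0.1454 0.482 ] loss 0.202
bar_hex ['side'] [ 0.4851 -0.0092  0.7409] loss 0.212
wrist division by zero
bar_hex ['scene'] [ 0.4799 -0.0077  1.0986] loss 0.23
tin_hex ['side'] [0.4389 0.2613 0.0424] loss 0.075
tin_hex ['wrist'] [0.4406 0.2601 1.1074] loss 0.039
tin_hex ['scene'] [0.4412 0.2627 1.0548] loss 0.062
```

Emit:
{"name": "jog_arm", "arguments": {
  "series": [
    {"rx": 0,"ry": 0,"rz": 0,"tx": -0.93,"ty": -0.645,"tz": -0.15,"hand": 1},
    {"rx": 0,"ry": 0,"rz": 0,"tx": -0.93,"ty": -0.645,"tz": -0.15,"hand": 1},
    {"rx": 0,"ry": 0,"rz": 0,"tx": -0.93,"ty": -0.645,"tz": -0.15,"hand": 1},
    {"rx": 0,"ry": 0,"rz": 0,"tx": -0.93,"ty": -0.645,"tz": -0.15,"hand": 1},
    {"rx": 0,"ry": 0,"rz": 0,"tx": -0.93,"ty": -0.645,"tz": -0.15,"hand": 1},
    {"rx": 0,"ry": 0,"rz": 0,"tx": -0.93,"ty": -0.645,"tz": -0.15,"hand": 1},
    {"rx": 0,"ry": 0,"rz": 0,"tx": -0.93,"ty": -0.645,"tz": -0.15,"hand": 1},
    {"rx": 0,"ry": 0,"rz": 0,"tx": -0.93,"ty": -0.645,"tz": -0.15,"hand": 1},
    {"rx": 0,"ry": 0,"rz": 0,"tx": -0.93,"ty": -0.645,"tz": -0.15,"hand": 1},
    {"rx": 0,"ry": 0,"rz": 0,"tx": -0.93,"ty": -0.645,"tz": -0.15,"hand": 1},
    {"rx": 0,"ry": 0,"rz": 0,"tx": -0.93,"ty": -0.645,"tz": -0.15,"hand": 1},
    {"rx": 0,"ry": 0,"rz": 0,"tx": 0,"ty": 0,"tz": 0,"hand": 1},
    {"rx": 0,"ry": 0,"rz": 0,"tx": 0,"ty": 0,"tz": 0,"hand": 1}
  ]
}}

```text
t: 11.23
tool_pos: [0.4849, -0.0613, 0.1988]
ee_rot: [0.0, 0.708, 0.706, 0.0]
contact_force: [-0.0, -0.2, 0.4]
gripper_width: 0.0875
gripper_force: 0.0
```

```bash
python3 - <<'E'
from h import *
v=look(['wrist'])
print(r.state()['tool_pos'])
p=[fit(v,n,z,.034,(.486,-.006)) for n,z in (('bar_hex',.068),('bar_oblong',.034),('bar_block',0))]
im=v['wrist'][2].copy()
for q,(n,z) in zip(p,(('bar_hex',.068),('bar_oblong',.034),('bar_block',0))):
    k=len(SH[n]); pts=proj(prism(n,*q,z,.034),*v['wrist'][:2])[k:]; cv2.polylines(im,[np.round(pts).astype(int)],True,(0,0,255),1)
cv2.imwrite('pics/f.png',cv2.resize(im[60:270,140:420],(800,600)))
E
```

```text
[ 0.48538943 -0.06019024  0.19861963]
bar_hex ['wrist'] [ 0.4866 -0.0092  0.0154] loss 0.074
bar_oblong ['wrist'] [ 0.4853 -0.0098 -0.1028] loss 0.622
bar_block ['wrist'] [ 0.4841 -0.0081 -0.1975] loss 0.766
```

View pics/f.png

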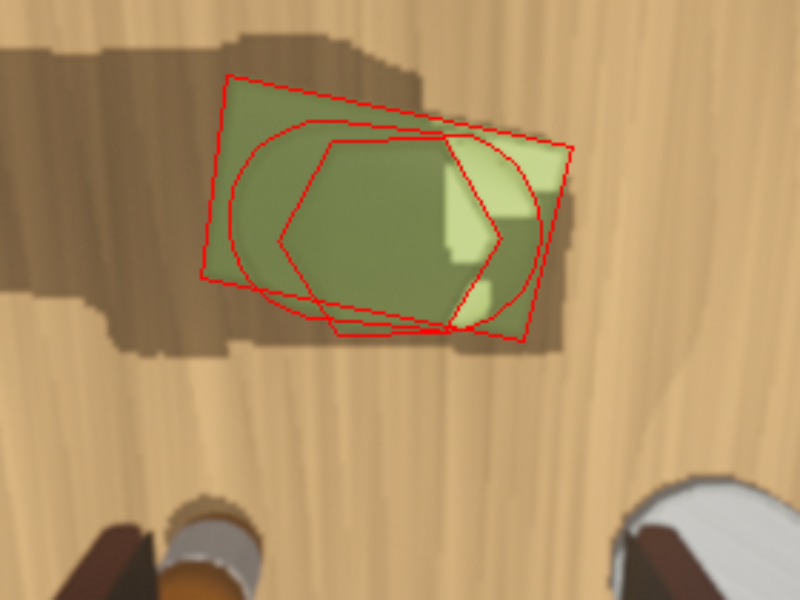

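Emit:
{"name": "jog_arm", "arguments": {
  "series": [
    {"rx": 0,"ry": 0,"rz": 0,"tx": 0.85,"ty": 0.02,"tz": 0,"hand": 1},
    {"rx": 0,"ry": 0,"rz": 0,"tx": 0.85,"ty": 0.02,"tz": 0,"hand": 1},
    {"rx": 0,"ry": 0,"rz": 0,"tx": 0.85,"ty": 0.02,"tz": 0,"hand": 1},
    {"rx": 0,"ry": 0,"rz": -0.9,"tx": 0,"ty": 0,"tz": 0.5,"hand": 1},
    {"rx": 0,"ry": 0,"rz": -0.9,"tx": 0,"ty": 0,"tz": 0.5,"hand": 1},
    {"rx": 0,"ry": 0,"rz": -0.9,"tx": 0,"ty": 0,"tz": 0.5,"hand": 1},
    {"rx": 0,"ry": 0,"rz": -0.9,"tx": 0,"ty": 0,"tz": 0.5,"hand": 1},
    {"rx": 0,"ry": 0,"rz": -0.9,"tx": 0,"ty": 0,"tz": 0.5,"hand": 1},
    {"rx": 0,"ry": 0,"rz": -0.9,"tx": 0,"ty": 0,"tz": 0.5,"hand": 1},
    {"rx": 0,"ry": 0,"rz": 0,"tx": 0,"ty": 0,"tz": 0,"hand": 1},
    {"rx": 0,"ry": 0,"rz": 0,"tx": 0,"ty": 0,"tz": 0,"hand": 1}
  ]
}}

```text
t: 12.35
tool_pos: [0.4862, -0.0087, 0.138]
ee_rot: [-0.001, 0.494, 0.87, -0.0]
contact_force: [0.4, -0.4, 0.4]
gripper_width: 0.088
gripper_force: 0.0
```

```bash
cat >> h.py <<'E'
def go(x,y,z,tyaw=None):
    "print shift in tool units and turn to a pose; tyaw: wanted world angle of tool y (mod pi)"
    s=r.state(); q=s['ee_rot']; M=R.from_quat([*q[1:],q[0]]).as_matrix(); a=np.arctan2(M[1,1],M[0,1])
    d=M.T@(np.array([x,y,z])-s['tool_pos'])/.02
    print('t',round(s['t'],2),'pos',np.round(s['tool_pos'],4),'tyaw',round(a,3),'tilt',round(np.arccos(-M[2,2]),4),'shift',np.round(d,2), 'rz',None if tyaw is None else round(-((tyaw-a+np.pi/2)%np.pi-np.pi/2)/.1,2), 'q7',round(s['joint_positions'][6],2))
E
python3 - <<'E'
from h import *
go(.4866,-.009,.081,.539)
E
```

```text
t 12.35 pos [ 0.4862 -0.0087  0.138 ] tyaw 0.538 tilt 0.0015 shift [-0.03  0.01  2.85] rz -0.01 q7 0.41
```

Emit:
{"name": "jog_arm", "arguments": {
  "series": [
    {"rx": 0,"ry": 0,"rz": 0,"tx": 0,"ty": 0,"tz": 0.9,"hand": 1},
    {"rx": 0,"ry": 0,"rz": 0,"tx": 0,"ty": 0,"tz": 0.9,"hand": 1},
    {"rx": 0,"ry": 0,"rz": 0,"tx": 0,"ty": 0,"tz": 0.7,"hand": 1},
    {"rx": 0,"ry": 0,"rz": 0,"tx": 0,"ty": 0,"tz": 0.4,"hand": 1},
    {"rx": 0,"ry": 0,"rz": 0,"tx": 0,"ty": 0,"tz": 0,"hand": 1},
    {"rx": 0,"ry": 0,"rz": 0,"tx": 0,"ty": 0,"tz": 0,"hand": -1},
    {"rx": 0,"ry": 0,"rz": 0,"tx": 0,"ty": 0,"tz": 0,"hand": -1},
    {"rx": 0,"ry": 0,"rz": 0,"tx": 0,"ty": 0,"tz": 0,"hand": -1},
    {"rx": 0,"ry": 0,"rz": 0,"tx": 0,"ty": 0,"tz": 0,"hand": -1},
    {"rx": 0,"ry": 0,"rz": 0,"tx": 0,"ty": 0,"tz": 0,"hand": -1},
    {"rx": 0,"ry": 0,"rz": 0,"tx": 0,"ty": 0,"tz": 0,"hand": -1},
    {"rx": 0,"ry": 0,"rz": 0,"tx": 0,"ty": 0,"tz": 0,"hand": -1},
    {"rx": 0,"ry": 0,"rz": 0,"tx": 0,"ty": 0,"tz": 0,"hand": -1},
    {"rx": 0,"ry": 0,"rz": 0,"tx": 0,"ty": 0,"tz": 0,"hand": -1}
  ]
}}

```text
t: 13.52
tool_pos: [0.4865, -0.0095, 0.0808]
ee_rot: [0.0, 0.493, 0.87, 0.0]
contact_force: [-1.7, 0.2, 6.0]
gripper_width: 0.0517
gripper_force: 30.0
```

Emit:
{"name": "jog_arm", "arguments": {
  "series": [
    {"rx": 0,"ry": 0,"rz": 0,"tx": 0,"ty": 0,"tz": -0.3,"hand": -1},
    {"rx": 0,"ry": 0,"rz": 0,"tx": 0,"ty": 0,"tz": -0.7,"hand": -1},
    {"rx": 0,"ry": 0,"rz": 0,"tx": 0,"ty": 0,"tz": -1,"hand": -1},
    {"rx": 0,"ry": 0,"rz": 0,"tx": 0,"ty": 0,"tz": -1,"hand": -1},
    {"rx": 0,"ry": 0,"rz": 0,"tx": 0,"ty": 0,"tz": -1,"hand": -1},
    {"rx": 0,"ry": 0,"rz": 0,"tx": 0,"ty": 0,"tz": -1,"hand": -1},
    {"rx": 0,"ry": 0,"rz": 0,"tx": 0,"ty": 0,"tz": 0,"hand": -1}
  ]
}}

```text
t: 14.1
tool_pos: [0.4881, -0.0093, 0.184]
ee_rot: [0.002, 0.493, 0.87, 0.001]
contact_force: [1.1, 0.3, -1.1]
gripper_width: 0.0523
gripper_force: 30.0
```

```bash
python3 - <<'E'
from h import *
go(.440,.261,.12,.539+.03)
v=look(['side'])
for n,z in (('bar_oblong',.034),('bar_block',0)): fit(v,n,z,.034,(.486,-.006))
cv2.imwrite('pics/g.png',cv2.resize(v['side'][2][60:270,160:440],(800,600)))
E
```

```text
t 14.1 pos [ 0.4881 -0.0093  0.184 ] tyaw 0.54 tilt 0.0053 shift [12.84  4.87  3.19] rz -0.29 q7 0.42
bar_oblong ['side'] [ 0.4848 -0.0104  2.845 ] loss 0.142
bar_block ['side'] [ 0.4832 -0.0059  3.0523] loss 0.483
```

View pics/g.png

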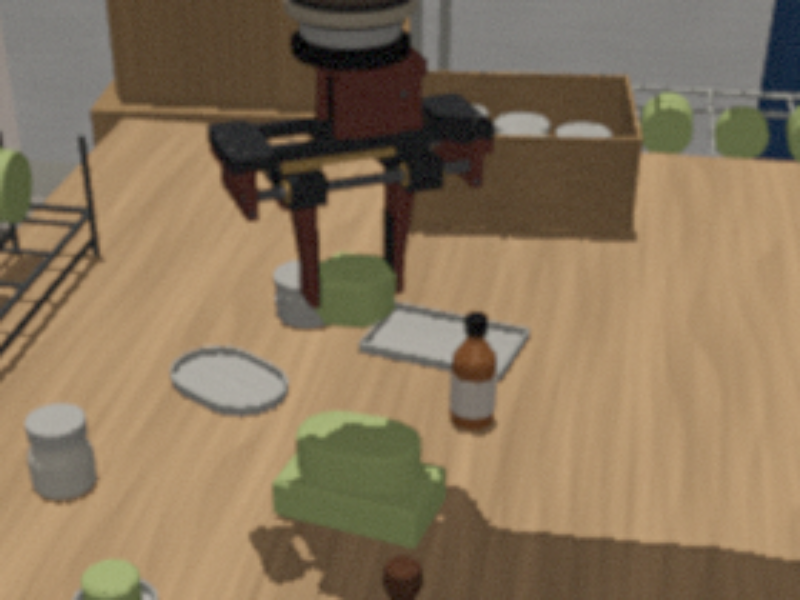

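Emit:
{"name": "jog_arm", "arguments": {
  "series": [
    {"rx": 0,"ry": 0,"rz": 0,"tx": 0.99,"ty": 0.375,"tz": 0,"hand": -1},
    {"rx": 0,"ry": 0,"rz": 0,"tx": 0.99,"ty": 0.375,"tz": 0,"hand": -1},
    {"rx": 0,"ry": 0,"rz": 0,"tx": 0.99,"ty": 0.375,"tz": 0,"hand": -1},
    {"rx": 0,"ry": 0,"rz": 0,"tx": 0.99,"ty": 0.375,"tz": 0,"hand": -1},
    {"rx": 0,"ry": 0,"rz": 0,"tx": 0.99,"ty": 0.375,"tz": 0,"hand": -1},
    {"rx": 0,"ry": 0,"rz": 0,"tx": 0.99,"ty": 0.375,"tz": 0,"hand": -1},
    {"rx": 0,"ry": 0,"rz": 0,"tx": 0.99,"ty": 0.375,"tz": 0,"hand": -1},
    {"rx": 0,"ry": 0,"rz": 0,"tx": 0.99,"ty": 0.375,"tz": 0,"hand": -1},
    {"rx": 0,"ry": 0,"rz": 0,"tx": 0.99,"ty": 0.375,"tz": 0,"hand": -1},
    {"rx": 0,"ry": 0,"rz": 0,"tx": 0.99,"ty": 0.375,"tz": 0,"hand": -1},
    {"rx": 0,"ry": 0,"rz": 0,"tx": 0.99,"ty": 0.375,"tz": 0,"hand": -1},
    {"rx": 0,"ry": 0,"rz": 0,"tx": 0.99,"ty": 0.375,"tz": 0,"hand": -1},
    {"rx": 0,"ry": 0,"rz": -0.29,"tx": 0.96,"ty": 0.375,"tz": 0,"hand": -1},
    {"rx": 0,"ry": 0,"rz": 0,"tx": 0,"ty": 0,"tz": 1,"hand": -1},
    {"rx": 0,"ry": 0,"rz": 0,"tx": 0,"ty": 0,"tz": 1,"hand": -1},
    {"rx": 0,"ry": 0,"rz": 0,"tx": 0,"ty": 0,"tz": 1,"hand": -1},
    {"rx": 0,"ry": 0,"rz": 0,"tx": 0,"ty": 0,"tz": 1,"hand": -1},
    {"rx": 0,"ry": 0,"rz": 0,"tx": 0,"ty": 0,"tz": 0,"hand": -1},
    {"rx": 0,"ry": 0,"rz": 0,"tx": 0,"ty": 0,"tz": 0,"hand": -1}
  ]
}}

```text
t: 15.83
tool_pos: [0.4365, 0.2602, 0.0988]
ee_rot: [-0.001, 0.48, 0.877, -0.002]
contact_force: [0.0, 0.0, -0.9]
gripper_width: 0.052
gripper_force: 30.0
```

```bash
python3 - <<'E'
from h import *
go(.440,.261,.0155,.569)
v=look(['side','wrist'])
z=r.state()['tool_pos'][2]-.013
for c in v:
    try: fit({c:v[c]},'bar_hex',z,.034,(.44,.261))
    except Exception as e: print(c,e)
v=look(['scene'])
for n,z in (('bar_oblong',.034),('bar_block',0)): fit(v,n,z,.034,(.486,-.006))
E
```

```text
t 15.83 pos [0.4365 0.2602 0.0988] tyaw 0.569 tilt 0.0044 shift [-0.06  0.19  4.17] rz 0.0 q7 -0.2
bar_hex ['side'] [0.4324 0.263  0.776 ] loss 0.165
bar_hex ['wrist'] [0.4382 0.2608 1.113 ] loss 0.072
bar_oblong ['scene'] [ 0.4796 -0.0092 -0.0167] loss 0.149Traceback (most recent call last):
  File "<stdin>", line 9, in <module>
  File "h.py", line 43, in fit
    o=minimize(cost,[*xy,y0],method='Nelder-Mead',options=dict(initial_simplex=np.array([[*xy,y0],[xy[0]+.01,xy[1],y0],[xy[0],xy[1]+.01,y0],[*xy,y0+.3]]),xatol=1e-4,fatol=1e-4,maxiter=150))
    res = _minimize_neldermead(fun, x0, args, callback, bounds=bounds,
                               **options)
    fsim[k] = func(sim[k])
              ~~~~^^^^^^^^
    fx = function(np.copy(x), *(wrapper_args + args))
  File "h.py", line 40, in cost
    return t/len(masks)
           ~^~~~~~~~~~~
ZeroDivisionError: division by zero
```

Hex bar yaw 1.113 (≡ .066) and the tin's is about .05, so they match. I lower it, let go and rise.

Emit:
{"name": "jog_arm", "arguments": {
  "series": [
    {"rx": 0,"ry": 0,"rz": 0,"tx": -0.06,"ty": 0.15,"tz": 1,"hand": -1},
    {"rx": 0,"ry": 0,"rz": 0,"tx": 0,"ty": 0,"tz": 1,"hand": -1},
    {"rx": 0,"ry": 0,"rz": 0,"tx": 0,"ty": 0,"tz": 0.9,"hand": -1},
    {"rx": 0,"ry": 0,"rz": 0,"tx": 0,"ty": 0,"tz": 0.5,"hand": -1},
    {"rx": 0,"ry": 0,"rz": 0,"tx": 0,"ty": 0,"tz": 0.4,"hand": -1},
    {"rx": 0,"ry": 0,"rz": 0,"tx": 0,"ty": 0,"tz": 0.25,"hand": -1},
    {"rx": 0,"ry": 0,"rz": 0,"tx": 0,"ty": 0,"tz": 0,"hand": -1},
    {"rx": 0,"ry": 0,"rz": 0,"tx": 0,"ty": 0,"tz": 0,"hand": -1}
  ]
}}

```text
t: 16.85
tool_pos: [0.4413, 0.2618, 0.0198]
ee_rot: [0.0, 0.48, 0.877, 0.0]
contact_force: [-0.0, -0.4, -1.9]
gripper_width: 0.052
gripper_force: 30.0
```

Emit:
{"name": "jog_arm", "arguments": {
  "series": [
    {"rx": 0,"ry": 0,"rz": 0,"tx": 0,"ty": -0.05,"tz": 0.19,"hand": -1},
    {"rx": 0,"ry": 0,"rz": 0,"tx": 0,"ty": 0,"tz": 0,"hand": -1},
    {"rx": 0,"ry": 0,"rz": 0,"tx": 0,"ty": 0,"tz": 0,"hand": 1},
    {"rx": 0,"ry": 0,"rz": 0,"tx": 0,"ty": 0,"tz": 0,"hand": 1},
    {"rx": 0,"ry": 0,"rz": 0,"tx": 0,"ty": 0,"tz": 0,"hand": 1},
    {"rx": 0,"ry": 0,"rz": 0,"tx": 0,"ty": 0,"tz": 0,"hand": 1},
    {"rx": 0,"ry": 0,"rz": 0,"tx": 0,"ty": 0,"tz": -0.5,"hand": 1},
    {"rx": 0,"ry": 0,"rz": 0,"tx": 0,"ty": 0,"tz": -1,"hand": 1},
    {"rx": 0,"ry": 0,"rz": 0,"tx": 0,"ty": 0,"tz": -1,"hand": 1},
    {"rx": 0,"ry": 0,"rz": 0,"tx": 0,"ty": 0,"tz": -1,"hand": 1},
    {"rx": 0,"ry": 0,"rz": 0,"tx": 0,"ty": 0,"tz": -1,"hand": 1},
    {"rx": 0,"ry": 0,"rz": 0,"tx": 0,"ty": 0,"tz": -1,"hand": 1},
    {"rx": 0,"ry": 0,"rz": 0,"tx": 0,"ty": 0,"tz": -1,"hand": 1},
    {"rx": 0,"ry": 0,"rz": 0,"tx": 0,"ty": 0,"tz": -1,"hand": 1},
    {"rx": 0,"ry": 0,"rz": 0,"tx": 0,"ty": 0,"tz": -1,"hand": 1}
  ]
}}

```text
t: 18.1
tool_pos: [0.44, 0.261, 0.1876]
ee_rot: [0.0, 0.48, 0.877, 0.0]
contact_force: [0.6, 0.0, 0.0]
gripper_width: 0.0876
gripper_force: 0.0
```

Emit:
{"name": "jog_arm", "arguments": {
  "series": [
    {"rx": 0,"ry": 0,"rz": 0,"tx": -0.94,"ty": -0.2,"tz": 0,"hand": 1},
    {"rx": 0,"ry": 0,"rz": 0,"tx": -0.94,"ty": -0.2,"tz": 0,"hand": 1},
    {"rx": 0,"ry": 0,"rz": 0,"tx": -0.94,"ty": -0.2,"tz": 0,"hand": 1},
    {"rx": 0,"ry": 0,"rz": 0,"tx": -0.94,"ty": -0.2,"tz": 0,"hand": 1},
    {"rx": 0,"ry": 0,"rz": 0,"tx": -0.94,"ty": -0.2,"tz": 0,"hand": 1},
    {"rx": 0,"ry": 0,"rz": 0,"tx": -0.94,"ty": -0.2,"tz": 0,"hand": 1},
    {"rx": 0,"ry": 0,"rz": 0,"tx": -0.94,"ty": -0.2,"tz": 0,"hand": 1},
    {"rx": 0,"ry": 0,"rz": 0,"tx": -0.94,"ty": -0.2,"tz": 0,"hand": 1},
    {"rx": 0,"ry": 0,"rz": 0,"tx": -0.94,"ty": -0.2,"tz": 0,"hand": 1},
    {"rx": 0,"ry": 0,"rz": 0,"tx": -0.94,"ty": -0.2,"tz": 0,"hand": 1},
    {"rx": 0,"ry": 0,"rz": 0,"tx": -0.94,"ty": -0.2,"tz": 0,"hand": 1},
    {"rx": 0,"ry": 0,"rz": 0,"tx": -0.94,"ty": -0.2,"tz": 0,"hand": 1},
    {"rx": 0,"ry": 0,"rz": 0,"tx": -0.94,"ty": -0.2,"tz": 0,"hand": 1},
    {"rx": 0,"ry": 0,"rz": 0,"tx": -0.94,"ty": -0.2,"tz": 0,"hand": 1},
    {"rx": 0,"ry": 0,"rz": 0,"tx": -0.94,"ty": -0.2,"tz": 0,"hand": 1}
  ]
}}

```text
t: 19.35
tool_pos: [0.5417, -0.0096, 0.1865]
ee_rot: [0.0, 0.48, 0.877, 0.0]
contact_force: [-0.1, -0.2, -0.1]
gripper_width: 0.0876
gripper_force: 0.0
```

Emit:
{"name": "jog_arm", "arguments": {
  "series": [
    {"rx": 0,"ry": 0,"rz": -1,"tx": 0,"ty": 0,"tz": 0,"hand": 1},
    {"rx": 0,"ry": 0,"rz": -1,"tx": 0,"ty": 0,"tz": 0,"hand": 1},
    {"rx": 0,"ry": 0,"rz": -1,"tx": 0,"ty": 0,"tz": 0,"hand": 1},
    {"rx": 0,"ry": 0,"rz": -1,"tx": 0,"ty": 0,"tz": 0,"hand": 1},
    {"rx": 0,"ry": 0,"rz": -1,"tx": 0,"ty": 0,"tz": 0,"hand": 1},
    {"rx": 0,"ry": 0,"rz": -1,"tx": 0,"ty": 0,"tz": 0,"hand": 1},
    {"rx": 0,"ry": 0,"rz": -1,"tx": 0,"ty": 0,"tz": 0,"hand": 1},
    {"rx": 0,"ry": 0,"rz": -1,"tx": 0,"ty": 0,"tz": 0,"hand": 1},
    {"rx": 0,"ry": 0,"rz": 0,"tx": 0,"ty": 0,"tz": 0,"hand": 1},
    {"rx": 0,"ry": 0,"rz": 0,"tx": 0,"ty": 0,"tz": 0,"hand": 1}
  ]
}}

```text
t: 20.18
tool_pos: [0.5416, -0.0089, 0.1862]
ee_rot: [0.0, 0.102, 0.995, 0.0]
contact_force: [0.3, -0.5, -0.5]
gripper_width: 0.0877
gripper_force: 0.0
```

```bash
python3 - <<'E'
from h import *
go(.486,-.009,.047,1.37)
v=look(['side','wrist'])
for n,z,xy in (('bar_hex',.002,(.44,.261)),('bar_oblong',.034,(.486,-.008)),('bar_block',0,(.485,-.008))):
  for c in v:
    try:
        p=fit({c:v[c]},n,z,.034,xy)
        if c=='wrist':
            k=len(SH[n]); cv2.polylines(v[c][2],[np.round(proj(prism(n,*p,z,.034),*v[c][:2])[k:]).astype(int)],True,(0,0,255),1)
    except ZeroDivisionError: print(n,c,'-')
cv2.imwrite('pics/i.png',v['wrist'][2])
E
```

```text
t 20.18 pos [ 0.5416 -0.0089  0.1862] tyaw 1.366 tilt 0.0005 shift [ 2.72 -0.57  6.96] rz -0.04 q7 1.19
bar_hex ['side'] [0.4392 0.2611 0.9715] loss 0.14
bar_hex ['wrist'] [0.4405 0.2652 1.0927] loss 0.018
bar_oblong ['side'] [ 0.4843 -0.0089 -0.3599] loss 0.112
bar_oblong ['wrist'] [ 0.4866 -0.01   -0.0941] loss 0.054
bar_block ['side'] [ 0.4833 -0.0052 -0.1985] loss 0.406
bar_block ['wrist'] [ 0.4844 -0.008  -0.1989] loss 0.757
```

View pics/i.png

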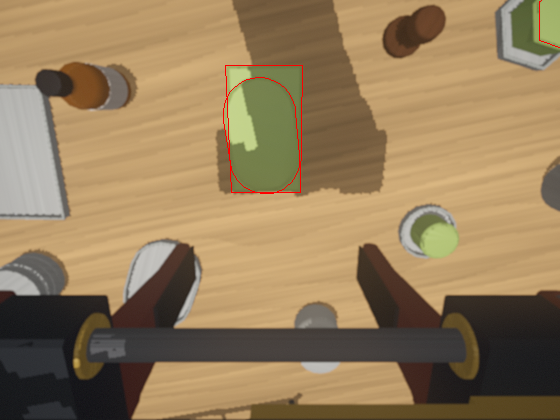

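Emit:
{"name": "jog_arm", "arguments": {
  "series": [
    {"rx": 0,"ry": 0,"rz": 0,"tx": 0.9,"ty": -0.2,"tz": 0,"hand": 1},
    {"rx": 0,"ry": 0,"rz": 0,"tx": 0.9,"ty": -0.2,"tz": 0,"hand": 1},
    {"rx": 0,"ry": 0,"rz": 0,"tx": 0.88,"ty": -0.2,"tz": 0,"hand": 1},
    {"rx": 0,"ry": 0,"rz": -0.55,"tx": 0,"ty": 0,"tz": 1,"hand": 1},
    {"rx": 0,"ry": 0,"rz": -0.55,"tx": 0,"ty": 0,"tz": 1,"hand": 1},
    {"rx": 0,"ry": 0,"rz": 0,"tx": 0,"ty": 0,"tz": 1,"hand": 1},
    {"rx": 0,"ry": 0,"rz": 0,"tx": 0,"ty": 0,"tz": 0.8,"hand": 1},
    {"rx": 0,"ry": 0,"rz": 0,"tx": 0,"ty": 0,"tz": 0,"hand": 1},
    {"rx": 0,"ry": 0,"rz": 0,"tx": 0,"ty": 0,"tz": 0,"hand": 1}
  ]
}}

```text
t: 21.33
tool_pos: [0.4862, -0.0097, 0.1093]
ee_rot: [-0.001, 0.046, 0.999, 0.0]
contact_force: [0.4, 0.7, 0.3]
gripper_width: 0.0881
gripper_force: 0.0
```

```bash
python3 - <<'E'
from h import *
go(.4866,-.01,.047,1.477)
E
```

```text
t 21.33 pos [ 0.4862 -0.0097  0.1093] tyaw 1.479 tilt 0.0017 shift [-0.02 -0.01  3.12] rz 0.02 q7 1.26
```

Emit:
{"name": "jog_arm", "arguments": {
  "series": [
    {"rx": 0,"ry": 0,"rz": 0,"tx": 0,"ty": 0,"tz": 0.9,"hand": 1},
    {"rx": 0,"ry": 0,"rz": 0,"tx": 0,"ty": 0,"tz": 0.9,"hand": 1},
    {"rx": 0,"ry": 0,"rz": 0,"tx": 0,"ty": 0,"tz": 0.8,"hand": 1},
    {"rx": 0,"ry": 0,"rz": 0,"tx": 0,"ty": 0,"tz": 0.5,"hand": 1},
    {"rx": 0,"ry": 0,"rz": 0,"tx": 0,"ty": 0,"tz": 0.1,"hand": 1},
    {"rx": 0,"ry": 0,"rz": 0,"tx": 0,"ty": 0,"tz": 0,"hand": -1},
    {"rx": 0,"ry": 0,"rz": 0,"tx": 0,"ty": 0,"tz": 0,"hand": -1},
    {"rx": 0,"ry": 0,"rz": 0,"tx": 0,"ty": 0,"tz": 0,"hand": -1},
    {"rx": 0,"ry": 0,"rz": 0,"tx": 0,"ty": 0,"tz": 0,"hand": -1},
    {"rx": 0,"ry": 0,"rz": 0,"tx": 0,"ty": 0,"tz": 0,"hand": -1},
    {"rx": 0,"ry": 0,"rz": 0,"tx": 0,"ty": 0,"tz": 0,"hand": -1},
    {"rx": 0,"ry": 0,"rz": 0,"tx": 0,"ty": 0,"tz": 0,"hand": -1},
    {"rx": 0,"ry": 0,"rz": 0,"tx": 0,"ty": 0,"tz": 0,"hand": -1},
    {"rx": 0,"ry": 0,"rz": 0,"tx": 0,"ty": 0,"tz": 0,"hand": -1}
  ]
}}

```text
t: 22.5
tool_pos: [0.4873, -0.0098, 0.0464]
ee_rot: [0.001, 0.046, 0.999, 0.0]
contact_force: [-0.9, 0.9, 6.8]
gripper_width: 0.06
gripper_force: 30.0
```

Emit:
{"name": "jog_arm", "arguments": {
  "series": [
    {"rx": 0,"ry": 0,"rz": 0,"tx": 0,"ty": 0,"tz": -0.3,"hand": -1},
    {"rx": 0,"ry": 0,"rz": 0,"tx": 0,"ty": 0,"tz": -0.7,"hand": -1},
    {"rx": 0,"ry": 0,"rz": 0,"tx": 0,"ty": 0,"tz": -1,"hand": -1},
    {"rx": 0,"ry": 0,"rz": 0,"tx": 0,"ty": 0,"tz": -1,"hand": -1},
    {"rx": 0,"ry": 0,"rz": 0,"tx": 0,"ty": 0,"tz": -1,"hand": -1},
    {"rx": 0,"ry": 0,"rz": 0,"tx": 0,"ty": 0,"tz": -1,"hand": -1},
    {"rx": 0,"ry": 0,"rz": 0,"tx": 0,"ty": 0,"tz": -1,"hand": -1},
    {"rx": 0,"ry": 0,"rz": 0,"tx": 0,"ty": 0,"tz": 0,"hand": -1},
    {"rx": 0,"ry": 0,"rz": 0,"tx": 0,"ty": 0,"tz": 0,"hand": -1}
  ]
}}

```text
t: 23.25
tool_pos: [0.487, -0.01, 0.1664]
ee_rot: [0.001, 0.046, 0.999, -0.0]
contact_force: [-0.2, 0.7, -2.4]
gripper_width: 0.0598
gripper_force: 30.0
```

```bash
python3 - <<'E'
from h import *
v=look(['side','scene','wrist'])
for n,xy in (('tin_oblong',(.633,-.165)),('tin_block',(.46,-.275))):
  for c in v:
    try: fit({c:v[c]},n,0,.01,xy)
    except ZeroDivisionError: print(n,c,'-')
for c in v:
    try: fit({c:v[c]},'bar_block',0,.034,(.485,-.008))
    except ZeroDivisionError: print(c,'-')
z=r.state()['tool_pos'][2]-.013
for c in v:
    try: fit({c:v[c]},'bar_oblong',z,.034,(.487,-.01))
    except ZeroDivisionError: print(c,'-')
go(.633,-.166,.1,1.571-.59+.003)
E
```

```text
tin_oblong ['side'] [ 0.6315 -0.1655  2.4841] loss 0.092
tin_oblong ['scene'] [ 0.6311 -0.1654 -0.5789] loss 0.067
tin_oblong wrist -
tin_block ['side'] [ 0.4455 -0.2702  3.2028] loss 0.585
tin_block ['scene'] [ 0.4524 -0.2697 -0.2066] loss 0.088
tin_block ['wrist'] [ 0.4565 -0.2731  2.9261] loss 0.027
side -
bar_block ['scene'] [ 0.4808 -0.007  -0.1707] loss 0.093
wrist -
bar_oblong ['side'] [ 0.4832 -0.0131 -0.1695] loss 0.341
bar_oblong ['scene'] [ 0.4779 -0.012   0.0598] loss 0.162
bar_oblong ['wrist'] [ 0.4853 -0.0105  3.0592] loss 0.152
t 24.0 pos [ 0.4867 -0.0098  0.1656] tyaw 1.479 tilt 0.0 shift [-8.   -7.11  3.28] rz 4.95 q7 1.3
```

Emit:
{"name": "jog_arm", "arguments": {
  "series": [
    {"rx": 0,"ry": 0,"rz": 0,"tx": -0.885,"ty": -0.79,"tz": 0,"hand": -1},
    {"rx": 0,"ry": 0,"rz": 0,"tx": -0.885,"ty": -0.79,"tz": 0,"hand": -1},
    {"rx": 0,"ry": 0,"rz": 0,"tx": -0.885,"ty": -0.79,"tz": 0,"hand": -1},
    {"rx": 0,"ry": 0,"rz": 0,"tx": -0.885,"ty": -0.79,"tz": 0,"hand": -1},
    {"rx": 0,"ry": 0,"rz": 0,"tx": -0.885,"ty": -0.79,"tz": 0,"hand": -1},
    {"rx": 0,"ry": 0,"rz": 0,"tx": -0.885,"ty": -0.79,"tz": 0,"hand": -1},
    {"rx": 0,"ry": 0,"rz": 0,"tx": -0.885,"ty": -0.79,"tz": 0,"hand": -1},
    {"rx": 0,"ry": 0,"rz": 0,"tx": -0.885,"ty": -0.79,"tz": 0,"hand": -1},
    {"rx": 0,"ry": 0,"rz": 0,"tx": -0.885,"ty": -0.79,"tz": 0,"hand": -1},
    {"rx": 0,"ry": 0,"rz": 0.98,"tx": 0,"ty": 0,"tz": 0.6,"hand": -1},
    {"rx": 0,"ry": 0,"rz": 0.98,"tx": 0,"ty": 0,"tz": 0.6,"hand": -1},
    {"rx": 0,"ry": 0,"rz": 0.98,"tx": 0,"ty": 0,"tz": 0.6,"hand": -1},
    {"rx": 0,"ry": 0,"rz": 0.98,"tx": 0,"ty": 0,"tz": 0.6,"hand": -1},
    {"rx": 0,"ry": 0,"rz": 0.98,"tx": 0,"ty": 0,"tz": 0.6,"hand": -1},
    {"rx": 0,"ry": 0,"rz": 0,"tx": 0,"ty": 0,"tz": 0,"hand": -1},
    {"rx": 0,"ry": 0,"rz": 0,"tx": 0,"ty": 0,"tz": 0,"hand": -1}
  ]
}}

```text
t: 25.33
tool_pos: [0.6319, -0.1658, 0.1051]
ee_rot: [-0.001, 0.285, 0.958, -0.0]
contact_force: [-0.0, -0.2, -1.3]
gripper_width: 0.0602
gripper_force: 30.0
```

```bash
python3 - <<'E'
from h import *
v=look(['side','wrist'])
z=r.state()['tool_pos'][2]-.013
for c in v:
    try: p=fit({c:v[c]},'bar_oblong',z,.034,(.632,-.166))
    except ZeroDivisionError: print(c,'-')
go(.632,-.166,.0155,1.571-.585)
cv2.imwrite('pics/j.png',v['wrist'][2])
E
```

```text
bar_oblong ['side'] [ 0.6204 -0.1744  1.857 ] loss 0.268
bar_oblong ['wrist'] [ 0.6318 -0.1655 -0.5701] loss 0.147
t 25.53 pos [ 0.6329 -0.1662  0.1066] tyaw 0.991 tilt 0.0015 shift [ 0.05 -0.02  4.56] rz 0.05 q7 1.11
```

View pics/j.png

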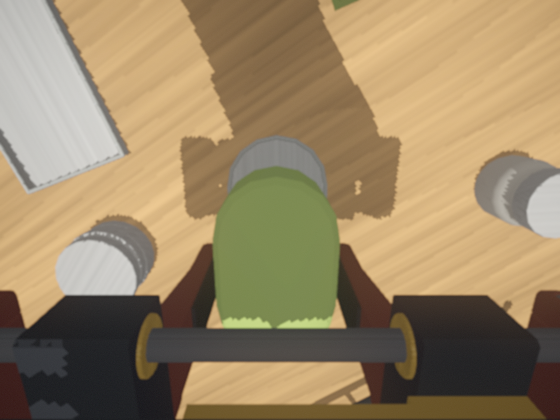

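Emit:
{"name": "jog_arm", "arguments": {
  "series": [
    {"rx": 0,"ry": 0,"rz": 0,"tx": 0,"ty": 0,"tz": 1,"hand": -1},
    {"rx": 0,"ry": 0,"rz": 0,"tx": 0,"ty": 0,"tz": 1,"hand": -1},
    {"rx": 0,"ry": 0,"rz": 0,"tx": 0,"ty": 0,"tz": 1,"hand": -1},
    {"rx": 0,"ry": 0,"rz": 0,"tx": 0,"ty": 0,"tz": 0.7,"hand": -1},
    {"rx": 0,"ry": 0,"rz": 0,"tx": 0,"ty": 0,"tz": 0.5,"hand": -1},
    {"rx": 0,"ry": 0,"rz": 0,"tx": 0,"ty": 0,"tz": 0.2,"hand": -1},
    {"rx": 0,"ry": 0,"rz": 0,"tx": 0,"ty": 0,"tz": 0,"hand": -1},
    {"rx": 0,"ry": 0,"rz": 0,"tx": 0,"ty": 0,"tz": 0,"hand": -1}
  ]
}}

```text
t: 26.2
tool_pos: [0.6329, -0.1662, 0.0183]
ee_rot: [0.001, 0.287, 0.958, 0.0]
contact_force: [0.2, 0.4, -1.5]
gripper_width: 0.0599
gripper_force: 30.0
```

Emit:
{"name": "jog_arm", "arguments": {
  "series": [
    {"rx": 0,"ry": 0,"rz": 0,"tx": 0,"ty": 0,"tz": 0.13,"hand": -1},
    {"rx": 0,"ry": 0,"rz": 0,"tx": 0,"ty": 0,"tz": 0,"hand": -1},
    {"rx": 0,"ry": 0,"rz": 0,"tx": 0,"ty": 0,"tz": 0,"hand": 1},
    {"rx": 0,"ry": 0,"rz": 0,"tx": 0,"ty": 0,"tz": 0,"hand": 1},
    {"rx": 0,"ry": 0,"rz": 0,"tx": 0,"ty": 0,"tz": 0,"hand": 1},
    {"rx": 0,"ry": 0,"rz": 0,"tx": 0,"ty": 0,"tz": 0,"hand": 1},
    {"rx": 0,"ry": 0,"rz": 0,"tx": 0,"ty": 0,"tz": -0.5,"hand": 1},
    {"rx": 0,"ry": 0,"rz": 0,"tx": 0,"ty": 0,"tz": -1,"hand": 1},
    {"rx": 0,"ry": 0,"rz": 0,"tx": 0,"ty": 0,"tz": -1,"hand": 1},
    {"rx": 0,"ry": 0,"rz": 0,"tx": 0,"ty": 0,"tz": -1,"hand": 1},
    {"rx": 0,"ry": 0,"rz": 0,"tx": 0,"ty": 0,"tz": -1,"hand": 1},
    {"rx": 0,"ry": 0,"rz": 0,"tx": 0,"ty": 0,"tz": -1,"hand": 1},
    {"rx": 0,"ry": 0,"rz": 0,"tx": 0,"ty": 0,"tz": -1,"hand": 1},
    {"rx": 0,"ry": 0,"rz": 0,"tx": 0,"ty": 0,"tz": -1,"hand": 1},
    {"rx": 0,"ry": 0,"rz": 0,"tx": 0,"ty": 0,"tz": -1,"hand": 1}
  ]
}}

```text
t: 27.45
tool_pos: [0.6322, -0.166, 0.1871]
ee_rot: [0.0, 0.287, 0.958, 0.0]
contact_force: [0.0, 0.5, -0.1]
gripper_width: 0.0878
gripper_force: 0.0
```

Emit:
{"name": "jog_arm", "arguments": {
  "series": [
    {"rx": 0,"ry": 0,"rz": 0,"tx": 0.97,"ty": 0.45,"tz": 0,"hand": 1},
    {"rx": 0,"ry": 0,"rz": 0,"tx": 0.97,"ty": 0.45,"tz": 0,"hand": 1},
    {"rx": 0,"ry": 0,"rz": 0,"tx": 0.97,"ty": 0.45,"tz": 0,"hand": 1},
    {"rx": 0,"ry": 0,"rz": 0,"tx": 0.97,"ty": 0.45,"tz": 0,"hand": 1},
    {"rx": 0,"ry": 0,"rz": 0,"tx": 0.97,"ty": 0.45,"tz": 0,"hand": 1},
    {"rx": 0,"ry": 0,"rz": 0,"tx": 0.97,"ty": 0.45,"tz": 0,"hand": 1},
    {"rx": 0,"ry": 0,"rz": 0,"tx": 0.97,"ty": 0.45,"tz": 0,"hand": 1},
    {"rx": 0,"ry": 0,"rz": 0,"tx": 0.97,"ty": 0.45,"tz": 0,"hand": 1},
    {"rx": 0,"ry": 0,"rz": -0.96,"tx": 0,"ty": 0,"tz": 0,"hand": 1},
    {"rx": 0,"ry": 0,"rz": -0.96,"tx": 0,"ty": 0,"tz": 0,"hand": 1},
    {"rx": 0,"ry": 0,"rz": -0.96,"tx": 0,"ty": 0,"tz": 0,"hand": 1},
    {"rx": 0,"ry": 0,"rz": -0.96,"tx": 0,"ty": 0,"tz": 0,"hand": 1},
    {"rx": 0,"ry": 0,"rz": 0,"tx": 0,"ty": 0,"tz": 0,"hand": 1},
    {"rx": 0,"ry": 0,"rz": 0,"tx": 0,"ty": 0,"tz": 0,"hand": 1}
  ]
}}

```text
t: 28.62
tool_pos: [0.5423, -0.0207, 0.1857]
ee_rot: [0.0, 0.1, 0.995, 0.0]
contact_force: [0.2, 0.6, 0.8]
gripper_width: 0.0878
gripper_force: 0.0
```

```bash
python3 - <<'E'
from h import *
v=look(['side','wrist','scene'])
for n,z,h,xy in (('bar_oblong',.002,.034,(.632,-.166)),('bar_block',0,.034,(.484,-.008)),('tin_block',0,.01,(.457,-.273))):
  for c in v:
    try:
        p=fit({c:v[c]},n,z,h,xy)
        if c=='wrist': k=len(SH[n]); cv2.polylines(v[c][2],[np.round(proj(prism(n,*p,z,h),*v[c][:2])[k:]).astype(int)],True,(0,0,255),1)
    except ZeroDivisionError: print(n,c,'-')
go(.484,-.008,.013,1.372)
cv2.imwrite('pics/k.png',v['wrist'][2])
E
```

```text
bar_oblong ['side'] [ 0.6329 -0.1699 -0.7479] loss 0.172
bar_oblong ['wrist'] [ 0.6321 -0.1655  2.5406] loss 0.813
bar_oblong ['scene'] [ 0.6285 -0.1642  2.6749] loss 0.132
bar_block ['side'] [ 0.4825 -0.0086  2.9229] loss 0.091
bar_block ['wrist'] [ 0.4847 -0.0083  2.9454] loss 0.032
bar_block ['scene'] [ 0.4815 -0.0071 -0.2018] loss 0.096
tin_block ['side'] [ 0.455  -0.2707  2.9491] loss 0.344
tin_block ['wrist'] [ 0.4561 -0.2721  2.9267] loss 0.019
tin_block ['scene'] [ 0.4526 -0.2687 -0.2067] loss 0.082
t 29.22 pos [ 0.5422 -0.0206  0.185 ] tyaw 1.373 tilt 0.0 shift [2.98 0.05 8.6 ] rz 0.01 q7 1.23
```

View pics/k.png

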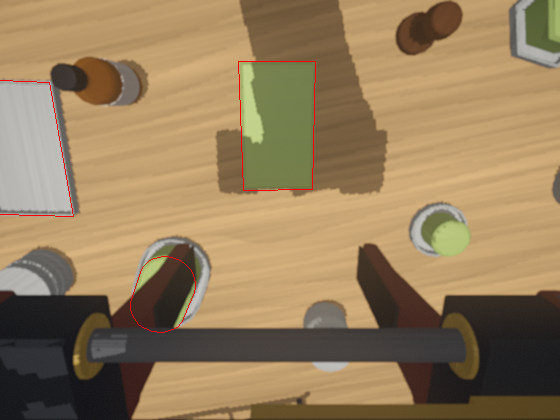

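Emit:
{"name": "jog_arm", "arguments": {
  "series": [
    {"rx": 0,"ry": 0,"rz": 0,"tx": 1,"ty": 0.02,"tz": 0,"hand": 1},
    {"rx": 0,"ry": 0,"rz": 0,"tx": 1,"ty": 0.02,"tz": 0,"hand": 1},
    {"rx": 0,"ry": 0,"rz": 0,"tx": 0.98,"ty": 0,"tz": 0,"hand": 1},
    {"rx": 0,"ry": 0,"rz": 0,"tx": 0,"ty": 0,"tz": 1,"hand": 1},
    {"rx": 0,"ry": 0,"rz": 0,"tx": 0,"ty": 0,"tz": 1,"hand": 1},
    {"rx": 0,"ry": 0,"rz": 0,"tx": 0,"ty": 0,"tz": 1,"hand": 1},
    {"rx": 0,"ry": 0,"rz": 0,"tx": 0,"ty": 0,"tz": 1,"hand": 1},
    {"rx": 0,"ry": 0,"rz": 0,"tx": 0,"ty": 0,"tz": 1,"hand": 1},
    {"rx": 0,"ry": 0,"rz": 0,"tx": 0,"ty": 0,"tz": 0,"hand": 1},
    {"rx": 0,"ry": 0,"rz": 0,"tx": 0,"ty": 0,"tz": 0,"hand": 1}
  ]
}}

```text
t: 30.05
tool_pos: [0.4833, -0.0081, 0.0846]
ee_rot: [-0.001, 0.099, 0.995, -0.0]
contact_force: [0.1, 0.7, 0.9]
gripper_width: 0.088
gripper_force: 0.0
```

```bash
python3 - <<'E'
from h import *
go(.484,-.008,.014,1.374)
E
```

```text
t 30.05 pos [ 0.4833 -0.0081  0.0846] tyaw 1.373 tilt 0.0022 shift [-0.04  0.01  3.53] rz -0.01 q7 1.16
```

Emit:
{"name": "jog_arm", "arguments": {
  "series": [
    {"rx": 0,"ry": 0,"rz": 0,"tx": 0,"ty": 0,"tz": 0.9,"hand": 1},
    {"rx": 0,"ry": 0,"rz": 0,"tx": 0,"ty": 0,"tz": 0.9,"hand": 1},
    {"rx": 0,"ry": 0,"rz": 0,"tx": 0,"ty": 0,"tz": 0.9,"hand": 1},
    {"rx": 0,"ry": 0,"rz": 0,"tx": 0,"ty": 0,"tz": 0.6,"hand": 1},
    {"rx": 0,"ry": 0,"rz": 0,"tx": 0,"ty": 0,"tz": 0.25,"hand": 1},
    {"rx": 0,"ry": 0,"rz": 0,"tx": 0,"ty": 0,"tz": 0,"hand": 1},
    {"rx": 0,"ry": 0,"rz": 0,"tx": 0,"ty": 0,"tz": 0,"hand": -1},
    {"rx": 0,"ry": 0,"rz": 0,"tx": 0,"ty": 0,"tz": 0,"hand": -1},
    {"rx": 0,"ry": 0,"rz": 0,"tx": 0,"ty": 0,"tz": 0,"hand": -1},
    {"rx": 0,"ry": 0,"rz": 0,"tx": 0,"ty": 0,"tz": 0,"hand": -1},
    {"rx": 0,"ry": 0,"rz": 0,"tx": 0,"ty": 0,"tz": 0,"hand": -1},
    {"rx": 0,"ry": 0,"rz": 0,"tx": 0,"ty": 0,"tz": 0,"hand": -1},
    {"rx": 0,"ry": 0,"rz": 0,"tx": 0,"ty": 0,"tz": 0,"hand": -1}
  ]
}}

```text
t: 31.13
tool_pos: [0.4847, -0.0079, 0.015]
ee_rot: [0.001, 0.099, 0.995, 0.0]
contact_force: [-0.4, 0.5, 6.8]
gripper_width: 0.068
gripper_force: 30.0
```

Emit:
{"name": "jog_arm", "arguments": {
  "series": [
    {"rx": 0,"ry": 0,"rz": 0,"tx": 0,"ty": 0,"tz": -0.3,"hand": -1},
    {"rx": 0,"ry": 0,"rz": 0,"tx": 0,"ty": 0,"tz": -0.7,"hand": -1},
    {"rx": 0,"ry": 0,"rz": 0,"tx": 0,"ty": 0,"tz": -1,"hand": -1},
    {"rx": 0,"ry": 0,"rz": 0,"tx": 0,"ty": 0,"tz": -1,"hand": -1},
    {"rx": 0,"ry": 0,"rz": 0,"tx": 0,"ty": 0,"tz": -1,"hand": -1},
    {"rx": 0,"ry": 0,"rz": 0,"tx": 0,"ty": 0,"tz": -1,"hand": -1},
    {"rx": 0,"ry": 0,"rz": 0,"tx": 0,"ty": 0,"tz": -1,"hand": -1},
    {"rx": 0,"ry": 0,"rz": 0,"tx": 0,"ty": 0,"tz": -1,"hand": -1},
    {"rx": 0,"ry": 0,"rz": 0,"tx": 0,"ty": 0,"tz": -1,"hand": -1},
    {"rx": 0,"ry": 0,"rz": 0,"tx": 0,"ty": 0,"tz": -1,"hand": -1},
    {"rx": 0,"ry": 0,"rz": 0,"tx": 0,"ty": 0,"tz": 0,"hand": -1},
    {"rx": 0,"ry": 0,"rz": 0,"tx": 0,"ty": 0,"tz": 0,"hand": -1}
  ]
}}

```text
t: 32.13
tool_pos: [0.4841, -0.0083, 0.1946]
ee_rot: [0.001, 0.099, 0.995, -0.0]
contact_force: [0.8, 0.3, -2.8]
gripper_width: 0.0677
gripper_force: 30.0
```

```bash
python3 - <<'E'
from h import *
v=look(['side','wrist'])
z=r.state()['tool_pos'][2]-.013
for c in v:
    try: fit({c:v[c]},'bar_block',z,.034,(.484,-.008))
    except ZeroDivisionError: print(c,'-')
go(.456,-.271,.1,1.571-.21)
E
```

```text
bar_block ['side'] [ 0.4811 -0.0094  2.9477] loss 0.283
bar_block ['wrist'] [ 0.4835 -0.0091 -0.1945] loss 0.196
t 32.33 pos [ 0.4829 -0.0082  0.1927] tyaw 1.373 tilt 0.0025 shift [ -1.27 -13.14   4.64] rz 0.12 q7 1.22
```

Emit:
{"name": "jog_arm", "arguments": {
  "series": [
    {"rx": 0,"ry": 0,"rz": 0,"tx": -0.09,"ty": -0.94,"tz": 0,"hand": -1},
    {"rx": 0,"ry": 0,"rz": 0,"tx": -0.09,"ty": -0.94,"tz": 0,"hand": -1},
    {"rx": 0,"ry": 0,"rz": 0,"tx": -0.09,"ty": -0.94,"tz": 0,"hand": -1},
    {"rx": 0,"ry": 0,"rz": 0,"tx": -0.09,"ty": -0.94,"tz": 0,"hand": -1},
    {"rx": 0,"ry": 0,"rz": 0,"tx": -0.09,"ty": -0.94,"tz": 0,"hand": -1},
    {"rx": 0,"ry": 0,"rz": 0,"tx": -0.09,"ty": -0.94,"tz": 0,"hand": -1},
    {"rx": 0,"ry": 0,"rz": 0,"tx": -0.09,"ty": -0.94,"tz": 0,"hand": -1},
    {"rx": 0,"ry": 0,"rz": 0,"tx": -0.09,"ty": -0.94,"tz": 0,"hand": -1},
    {"rx": 0,"ry": 0,"rz": 0,"tx": -0.09,"ty": -0.94,"tz": 0,"hand": -1},
    {"rx": 0,"ry": 0,"rz": 0,"tx": -0.09,"ty": -0.94,"tz": 0,"hand": -1},
    {"rx": 0,"ry": 0,"rz": 0,"tx": -0.09,"ty": -0.94,"tz": 0,"hand": -1},
    {"rx": 0,"ry": 0,"rz": 0,"tx": -0.09,"ty": -0.94,"tz": 0,"hand": -1},
    {"rx": 0,"ry": 0,"rz": 0,"tx": -0.09,"ty": -0.94,"tz": 0,"hand": -1},
    {"rx": 0,"ry": 0,"rz": 0.12,"tx": -0.09,"ty": -0.92,"tz": 0,"hand": -1},
    {"rx": 0,"ry": 0,"rz": 0,"tx": 0,"ty": 0,"tz": 1,"hand": -1},
    {"rx": 0,"ry": 0,"rz": 0,"tx": 0,"ty": 0,"tz": 1,"hand": -1},
    {"rx": 0,"ry": 0,"rz": 0,"tx": 0,"ty": 0,"tz": 1,"hand": -1},
    {"rx": 0,"ry": 0,"rz": 0,"tx": 0,"ty": 0,"tz": 1,"hand": -1},
    {"rx": 0,"ry": 0,"rz": 0,"tx": 0,"ty": 0,"tz": 0,"hand": -1},
    {"rx": 0,"ry": 0,"rz": 0,"tx": 0,"ty": 0,"tz": 0,"hand": -1}
  ]
}}

```text
t: 34.0
tool_pos: [0.4561, -0.2704, 0.1129]
ee_rot: [-0.002, 0.105, 0.994, 0.001]
contact_force: [1.1, 0.0, -3.1]
gripper_width: 0.0681
gripper_force: 30.0
```

```bash
python3 - <<'E'
from h import *
v=look(['wrist','scene'])
z=r.state()['tool_pos'][2]-.014
for c in v:
    try: fit({c:v[c]},'bar_block',z,.034,(.456,-.271))
    except ZeroDivisionError: print(c,'-')
go(.456,-.271,.017,1.571-.21)
E
```

```text
bar_block ['wrist'] [ 0.4558 -0.2711  2.9204] loss 0.204
bar_block ['scene'] [ 0.4598 -0.2709 -0.1323] loss 0.301
t 34.2 pos [ 0.4578 -0.2712  0.1153] tyaw 1.361 tilt 0.002 shift [ 0.1  -0.01  4.91] rz -0.0 q7 1.75
```

Emit:
{"name": "jog_arm", "arguments": {
  "series": [
    {"rx": 0,"ry": 0,"rz": 0,"tx": 0,"ty": 0,"tz": 1,"hand": -1},
    {"rx": 0,"ry": 0,"rz": 0,"tx": 0,"ty": 0,"tz": 1,"hand": -1},
    {"rx": 0,"ry": 0,"rz": 0,"tx": 0,"ty": 0,"tz": 1,"hand": -1},
    {"rx": 0,"ry": 0,"rz": 0,"tx": 0,"ty": 0,"tz": 0.8,"hand": -1},
    {"rx": 0,"ry": 0,"rz": 0,"tx": 0,"ty": 0,"tz": 0.6,"hand": -1},
    {"rx": 0,"ry": 0,"rz": 0,"tx": 0,"ty": 0,"tz": 0.3,"hand": -1},
    {"rx": 0,"ry": 0,"rz": 0,"tx": 0,"ty": 0,"tz": 0,"hand": -1},
    {"rx": 0,"ry": 0,"rz": 0,"tx": 0,"ty": 0,"tz": 0,"hand": -1}
  ]
}}

```text
t: 34.87
tool_pos: [0.4575, -0.271, 0.0208]
ee_rot: [0.0, 0.105, 0.995, -0.0]
contact_force: [0.8, -0.1, -2.3]
gripper_width: 0.0677
gripper_force: 30.0
```

Emit:
{"name": "jog_arm", "arguments": {
  "series": [
    {"rx": 0,"ry": 0,"rz": 0,"tx": 0,"ty": 0,"tz": 0.16,"hand": -1},
    {"rx": 0,"ry": 0,"rz": 0,"tx": 0,"ty": 0,"tz": 0,"hand": -1},
    {"rx": 0,"ry": 0,"rz": 0,"tx": 0,"ty": 0,"tz": 0,"hand": 1},
    {"rx": 0,"ry": 0,"rz": 0,"tx": 0,"ty": 0,"tz": 0,"hand": 1},
    {"rx": 0,"ry": 0,"rz": 0,"tx": 0,"ty": 0,"tz": 0,"hand": 1},
    {"rx": 0,"ry": 0,"rz": 0,"tx": 0,"ty": 0,"tz": 0,"hand": 1},
    {"rx": 0,"ry": 0,"rz": 0,"tx": 0,"ty": 0,"tz": -0.5,"hand": 1},
    {"rx": 0,"ry": 0,"rz": 0,"tx": 0,"ty": 0,"tz": -1,"hand": 1},
    {"rx": 0,"ry": 0,"rz": 0,"tx": 0,"ty": 0,"tz": -1,"hand": 1},
    {"rx": 0,"ry": 0,"rz": 0,"tx": 0,"ty": 0,"tz": -1,"hand": 1},
    {"rx": 0,"ry": 0,"rz": 0,"tx": 0,"ty": 0,"tz": -1,"hand": 1},
    {"rx": 0,"ry": 0,"rz": 0,"tx": 0,"ty": 0,"tz": -1,"hand": 1},
    {"rx": 0,"ry": 0,"rz": 0,"tx": 0,"ty": 0,"tz": -1,"hand": 1},
    {"rx": 0,"ry": 0,"rz": 0,"tx": 0,"ty": 0,"tz": -1,"hand": 1},
    {"rx": 0,"ry": 0,"rz": 0,"tx": 0,"ty": 0,"tz": -1,"hand": 1},
    {"rx": 0,"ry": 0,"rz": 0,"tx": 0,"ty": 0,"tz": 0,"hand": 1}
  ]
}}

```text
t: 36.2
tool_pos: [0.4588, -0.2716, 0.1916]
ee_rot: [0.003, 0.105, 0.994, -0.001]
contact_force: [0.3, 0.1, 0.5]
gripper_width: 0.0878
gripper_force: 0.0
```

```bash
python3 - <<'E'
from h import *
v=look(['side','scene','wrist'])
for n,xy in (('bar_block',(.456,-.271)),('bar_oblong',(.632,-.166)),('bar_hex',(.44,.261)),('bar_round',(.627,.144))):
  for c in v:
    try: fit({c:v[c]},n,.002,.034,xy)
    except ZeroDivisionError: print(n,c,'-')
a=cv2.resize(v['scene'][2][150:310,120:440],(800,400)); b=v['side'][2][120:400,150:400]
cv2.imwrite('pics/l.png',a); cv2.imwrite('pics/m.png',cv2.resize(b,(535,600)))
E
```

```text
bar_block ['side'] [ 0.4552 -0.2739  3.0234] loss 0.302
bar_block ['scene'] [ 0.4536 -0.271   2.97  ] loss 0.098
bar_block ['wrist'] [ 0.4575 -0.2716 -0.2093] loss 0.038
bar_oblong ['side'] [ 0.6328 -0.1708  2.3702] loss 0.196
bar_oblong ['scene'] [ 0.628  -0.1643 -0.4132] loss 0.167
bar_oblong ['wrist'] [ 0.6321 -0.1658  2.624 ] loss 0.846
bar_hex ['side'] [0.4392 0.2609 0.9692] loss 0.14
bar_hex ['scene'] [0.4389 0.2624 0.9855] loss 0.111
bar_hex wrist -
bar_round ['side'] [0.6264 0.1454 0.2137] loss 0.146
bar_round ['scene'] [0.6236 0.1457 1.2946] loss 0.214
bar_round wrist -
```

View pics/l.png

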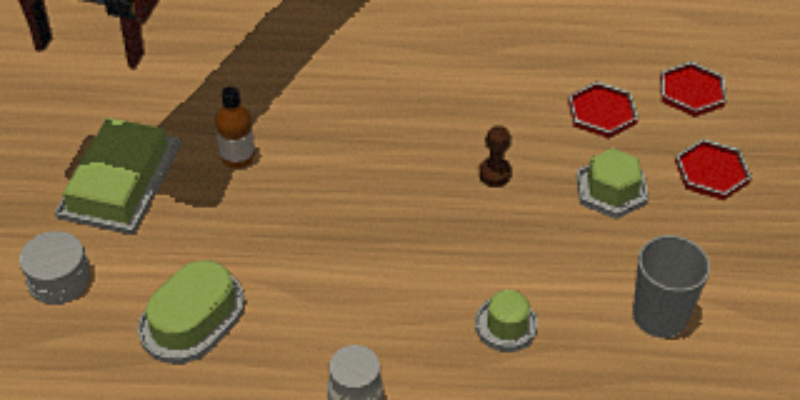

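View pics/m.png

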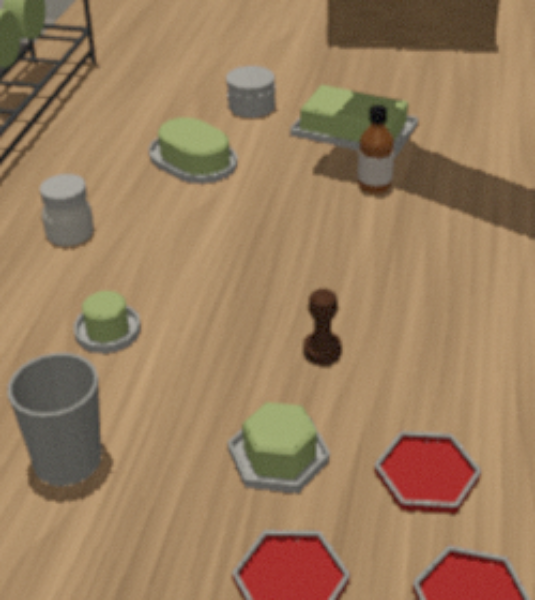

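All four bars lie flat in their own tins: block at crop (115,170), oblong (190,305), hex (615,175) and round (508,315). The bottle and beaker are standing where they were, and the gripper is clear.

```bash
python3 -c "
from plant import order
print(order.hand_in())"
```

```text
the job is handed in; nothing more can be done
None
```

I packed all four bars flat into their own tins, left the bottle and beaker standing in place, and handed the job in at about 37 s of the 115 s allowed; the hand-in gave no verdict.

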